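Release a latched sample bay with a pin and fold back its cover

ROBOT

A 6-joint arm with a two-finger parallel gripper is mounted at the origin on the work surface. World frame = base frame: x ahead of the robot, y to its left, z up, the work surface at z = 0. Lengths are in mm, angles in rad, forces in N, time in s.
With the tool pointing down it reaches from about 300 to 875 mm from the base axis. Payload 4.2 kg.
Tool frame: the origin (TCP) lies midway between the tips of the shut fingers; the grasp point (between the pads) lies 19 mm behind it; z points along the fingers, x is the direction in which the jaws open and shut, and the axes are right-handed (so a half turn about z gives the same grasp; the last joint's range is limited). The gripper opens to 85 mm and grips with 20 to 120 N. Pads are 22 mm wide; open, the fingers measure 114 mm over their backs; the gripper's body (76 mm by 85 mm) begins 54 mm behind the grasp point. The pads swing forward as they close: fully open they stand 13 mm farther back than shut.
Start: joints at [1.261, 0.32, 1.565, -0, 1.257, -0.02], TCP at [164.314, 551.037, 231.338] pointing down, gripper open.
Joint ranges: [-3.11, 3.11], [-0.84, 2.01], [0.21, 2.61], [-1.34, 4.49], [0.05, 2.63], [-2.56, 2.56]. Speed limits (rad/s): [2.57, 2.57, 3.14, 3.14, 3.14, 3.14].

INTERFACE

Orientations are given as a unit quaternion [w, x, y, z].
In Python, from workcell import * gives the robot as it stands. The module is installed in compiled form; this text tells all that it offers.
- The arm moves only by the tool arm_command, never from a script. Its argument "deltas" is a list of rows, each an object of numbers: "tx", "ty", "tz": the shift along the tool's x, y, z in cm; "ax", "ay", "az": the turn, a rotation vector about the tool's x, y, z in degrees. A call has 1 to 8 rows; each row is the pose to reach, as a shift and turn from the pose commanded when the call began, along the tool's axes at that moment; what a row does not reach only later rows make up. A row lasts 1/8 s, in which the tool goes at most 62.5 mm and 10.7 degrees, less where a joint would pass 70% of its speed; a pose out of reach is approached as far as the arm can. A call with a gripper value outside its range is refused whole. "fingers" is the closure, from 0 (fully open) to 1 (shut), set as the call begins (left out, the last holds). The fingers move at their own pace and stop on an object; "force" is the grip in N (left out, the last holds). Time passes only in rows, so rows that repeat a pose let the fingers close. It gives the time, the measured TCP pose, the force and the opening at its end, in the units of the state.
- observe(): the state, without advancing time (a new reading comes with each control period).
- snapshot(name): name is "side" or "top" or "wrist"; returns the picture (480x640x3 uint8, red, green, blue); there is no depth.
- calibration(name): a dict with "fovy" (degrees; the focal length in pixels is half the picture's height over the tangent of half this angle, whatever the lens; pixels are square), "cx", "cy" (the principal point, pixels), "eye" and "rotation" of the camera in the world; the wrist camera has in their place "hand_eye" (4x4, takes a point from camera to tool coordinates, whose origin is the TCP and whose axes are the tool frame's). Camera axes: x right, y down, z forward; pixel columns grow to the right and rows downward; lengths in mm; the calibration is good to about 2 mm. A picture is of the moment at which its call begins: read the wrist's pose just before it. calibration takes no time and is no camera call.
- close_job(): hands the job in, once; it reports no verdict.
The state is a dict: "time": time; "joint_pos": joint angles; "joint_vel": joint speeds; "effort": joint torques, N m; "tool_pos": TCP position; "ee_rot": TCP orientation; "wrist_force": force on the tool from outside, world axes, zero at the start; "torque": the same for the moment, N m; "opening": opening from 0.0 (shut) to 1.0 (fully open).
Only numpy, scipy, OpenCV 4.12 (cv2) and the standard library are available. Lean on these libraries where they do the work, as an engineer would, in place of code of your own. Each camera call takes 0.05 s, during which the arm holds its last target.

TASK

The bifold cover of the sample unit is latched shut. Take the release pin from its holder and push it through the one of the three slanted holes that has the spring latch behind it (feel which one gives; the other two are solid) until the cover springs up. Then, in either order, put the pin back standing fully in its holder and push the rail of the cover away from you until the two panels are folded home, flat together. Let go of everything and leave the rack, jar and bottle where they are.

Things in the scene. Friction and masses are not known exactly. Their poses are not given: they have to be found in the camera images.
- unit: Light-grey sample unit fixed to the bench, 260 mm wide (its y), x from -151 to +105 mm, walls 112 mm high. Origin: centre of its footprint, on the bench; z up; +x points away from the robot. Its robot-side shoulder is a sloping plate with three holes; a two-panel cover closes the bay on top. Caps of the tubes in the bay end at z 98 mm
- plate (a point): centre of the outer face of the shoulder plate, unit axes. Aluminium, 5 mm thick; it falls towards the unit's -x at 35 deg from level, from x -85, z 110 mm to x -151, z 64 mm (unit frame). Three equal 13 mm holes go square through it: their axis, going in, is (0.574, 0, -0.819) in the unit's frame, 35 deg from vertical
- hole0 (a point): centre of the mouth, on the plate's outer face, of the right-hand hole (unit frame: x -118, y -40, z 87 mm); axes as the unit's. In every hole a steel stud end sits 12 mm in, measured along the hole's axis from the outer face. Two studs are fixed; the third is the back of the spring latch. Which one changes and cannot be seen
- hole1 (a point): centre of the mouth of the middle hole (unit frame: x -118, y 0, z 87 mm); axes as the unit's. The latch stud, wherever it is, starts to give at about 5 N and reaches its stop 14 mm further in at about 9 N; it lets the cover go by 9 mm (21 mm from the outer face) and springs back when let go, without catching the cover again
- hole2 (a point): centre of the mouth of the left-hand hole (unit frame: x -118, y 40, z 87 mm); axes as the unit's
- cover (a joint): Bifold cover: angle (rad) the far panel has turned up. 0 latched shut (low roof, panels 0.2 rad from level, ridge z 136 mm); about 0.37 when released, lifted by a spring; 1.30 folded home on its stop, panels upright and together, top z 190 mm. Hinge friction keeps it where it is left; 1 to 4 N on the rail folds it
- ridge (a point): middle of the hinge line between the two panels of the cover. Panels: grey, 70 mm long, 236 mm wide (unit y), 4 mm thick. A 12 mm wide latch bolt stands up in the bay at unit x -51, y +110 mm, to z 120 mm. The far panel is hinged to the unit at unit x +77, z 118 mm; the near one carries the rail on its free edge
- rail (a point): centre of the steel rail (12 mm diameter, 250 mm long, along the unit's y) on the cover's near, free edge; it slides level along the unit's x on the side walls, z 118 mm. Its x in the unit's frame: -60 mm latched, about -40 mm when released, +67 mm folded home. Push it towards the unit's +x
- pin: Release pin (the dowel), 70 g: steel shaft 8 mm in diameter and 95 mm long, above it a round aluminium grip 14 mm in diameter and 40 mm long; 135 mm in all. Origin: centre of the flat lower end of the shaft; z runs up the pin to the grip. It starts standing in the holder with its lower end at z 5 mm, so its grip spans z 100 to 140 mm
- pin_tip (a point): centre of the flat lower end of the pin's shaft (same point as the pin's origin)
- holder: White block 70 x 70 x 45 mm fixed to the bench, with one upright blind hole in the middle of its top, 9.6 mm in diameter with a 2 mm chamfer, 40 mm deep (bottom at z 5 mm). Origin: centre of its underside
- rack: white 90 x 140 x 35 mm rack carrying five capped tubes, 103 mm high in all; bystander. Origin: centre of its underside
- jar: small white jar, 40 mm across, 50 mm high, standing; bystander. Origin: centre of its underside
- bottle: white bottle, 60 mm across, 150 mm high, standing; bystander. Origin: centre of its underside
Mind the look-alikes: they are no part of the job. What is shaped like the holder but orange is not meant.

How it is judged:
By the outcome, as a careful person would: the job done as asked, in the order asked, and still so for the second after the job is handed in, with the robot touching nothing.
It also fails if it takes over 64 s, if anything falls off the work surface, if the arm or the gripper's body presses on something with over 40 N, if the wrist force passes 120 N, or if a joint passes its speed limit or range.

## Working session

There is one attempt and no reset: what is moved stays moved. The work goes in short steps, Python scripts to look and compute and a tool call to move; the robot and the scene stay as the last step left them, time stands still between calls to the robot, and variables do not carry over. Pictures are saved under pics/ and viewed, and the job is handed in when it is done.

Besides the shell and the picture viewer there is one more tool, called after "Emit:" as name([rows], argument=value, ...), one row to a line, values as JSON. arm_command: Moves the arm, as the interface text tells. Its arguments: {"type":"object","properties":{"deltas":{"type":"array"},"fingers":{"type":"number"},"force":{"type":"number"}},"required":["deltas"]}

```bash
mkdir -p pics; python3 - <<'E'
from workcell import *
import cv2,json
s=observe();print(s)
for n in("side","top","wrist"):
    c=calibration(n);print(n,c)
    im=snapshot(n);cv2.imwrite(f"pics/{n}0.png",cv2.cvtColor(im,cv2.COLOR_RGB2BGR))
E
```

```text
{'time': 0.0, 'joint_pos': array([ 1.26100054e+00,  3.20294583e-01,  1.56568330e+00, -1.20762671e-05,
        1.25740205e+00, -2.00142309e-02]), 'joint_vel': array([ 7.68724502e-04,  2.68853996e-04,  2.69994663e-03, -1.57866531e-05,
        2.85838292e-04, -6.88937342e-04]), 'effort': array([-2.25213662e-03, -4.15520883e+01, -2.34156829e+01, -2.99107969e-04,
        8.44745751e-03,  2.37928742e-05]), 'tool_pos': array([164.1661133 , 550.56478811, 230.47906506]), 'ee_rot': array([ 5.24265439e-04,  8.01791211e-01,  5.97603593e-01, -7.23717443e-04]), 'wrist_force': array([ 0.79493473, -0.38989025, -0.22536304]), 'torque': array([-0.07543477, -0.00703159,  0.01810764]), 'opening': 0.9991286527520912}
side {'fovy': 54.02142541469705, 'cx': 314.04534674071715, 'cy': 246.3254155149976, 'eye': array([-112.22136538, -726.24933394,  589.81234784]), 'rotation': array([-0.45195393,  0.8160655 , -0.30797961,  0.18687777])}
top {'fovy': 49.378968563960036, 'cx': 316.47930946863295, 'cy': 237.35754971199054, 'eye': array([ 214.03468107, -142.90304477, 1151.24263638]), 'rotation': array([-0.08783068,  0.70402784, -0.69978475,  0.08325791])}
wrist {'fovy': 62.96196697403875, 'cx': 321.00796030117374, 'cy': 239.39600329626364, 'hand_eye': array([[ 9.99999813e-01,  4.68230284e-04, -3.94525015e-04,
         2.19186727e-01],
       [-3.50212189e-04,  9.65949987e-01,  2.58728621e-01,
        -6.55155303e+01],
       [ 5.02236009e-04, -2.58728434e-01,  9.65949970e-01,
        -1.43063850e+02],
       [ 0.00000000e+00,  0.00000000e+00,  0.00000000e+00,
         1.00000000e+00]])}
```

View pics/side0.png

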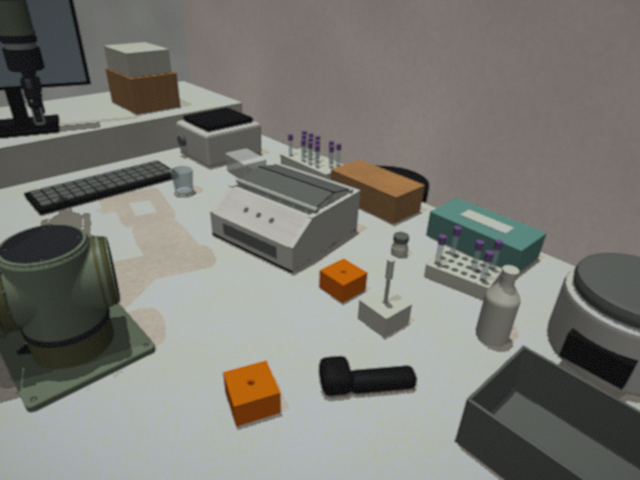

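View pics/top0.png

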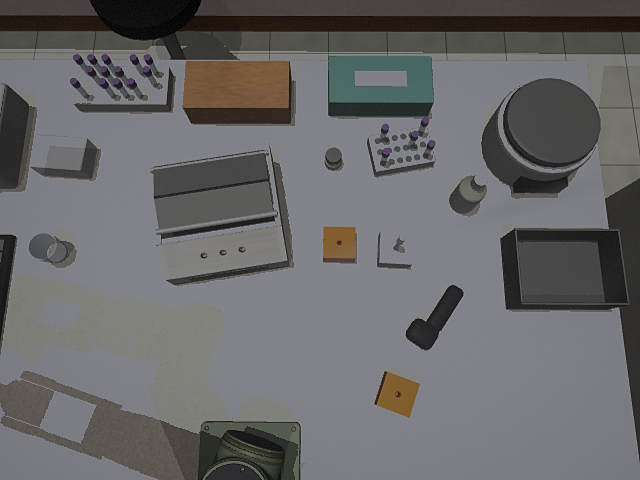

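View pics/wrist0.png

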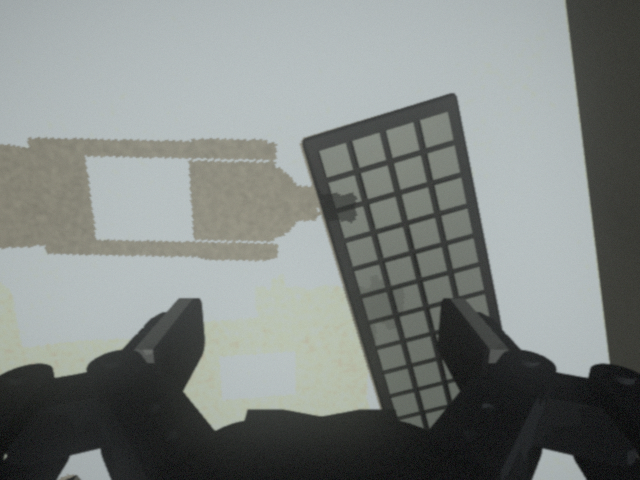

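```bash
cat > h.py <<'E'
import numpy as np,cv2
from workcell import *
from scipy.spatial.transform import Rotation as R
def q2R(q): return R.from_quat([q[1],q[2],q[3],q[0]]).as_matrix()
def cam(n,s=None):
    c=calibration(n);f=240/np.tan(np.radians(c['fovy'])/2)
    if n=='wrist':
        H=c['hand_eye'];T=q2R(s['ee_rot']);Rm=T@H[:3,:3];e=T@H[:3,3]+s['tool_pos']
    else: Rm=q2R(c['rotation']);e=c['eye']
    return f,c['cx'],c['cy'],Rm,e
def proj(C,P):
    f,cx,cy,Rm,e=C;p=(np.atleast_2d(P)-e)@Rm
    return np.c_[cx+f*p[:,0]/p[:,2],cy+f*p[:,1]/p[:,2]]
def onz(C,uv,z):
    f,cx,cy,Rm,e=C;d=Rm@np.array([(uv[0]-cx)/f,(uv[1]-cy)/f,1]);return e+d*(z-e[2])/d[2]
def save(n,im,box=None,k=1):
    if box: x0,y0,x1,y1=box;im=im[y0:y1,x0:x1]
    im=cv2.resize(im,None,fx=k,fy=k,interpolation=cv2.INTER_CUBIC)
    cv2.imwrite(f'pics/{n}.png',cv2.cvtColor(im,cv2.COLOR_RGB2BGR))
E
python3 - <<'E'
from h import *
t=cv2.imread('pics/top0.png')[...,::-1];s=cv2.imread('pics/side0.png')[...,::-1]
save('t_unit',t,(145,140,295,290),5);save('t_hold',t,(310,210,430,290),6)
save('s_unit',s,(200,150,370,275),4.5);save('s_hold',s,(310,225,430,345),5)
C=cam('top');print(onz(C,(399,240),140),onz(C,(221,252),87),onz(C,(395,250),45))
E
```

```text
[ 459.67577329 -299.80954909  140.        ] [444.77736772  64.06560298  87.        ] [ 460.39505257 -305.1897919    45.        ]
```

View pics/t_unit.png

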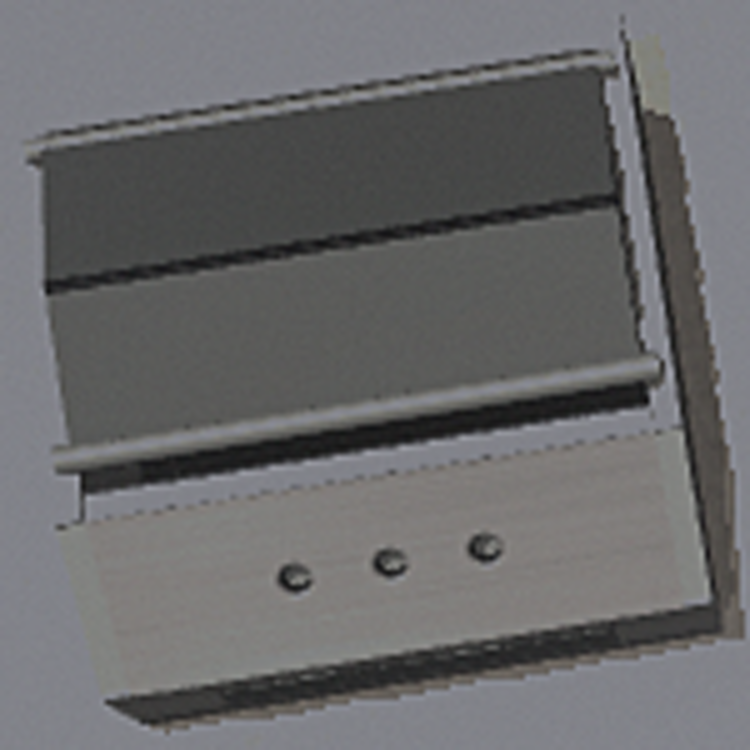

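View pics/t_hold.png

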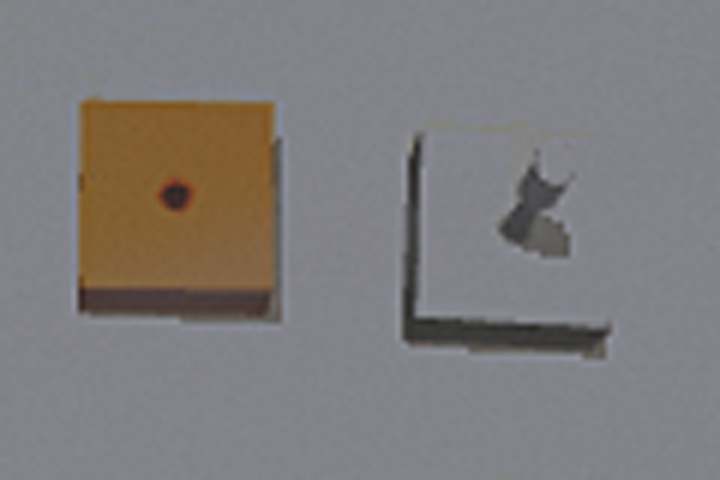

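View pics/s_unit.png

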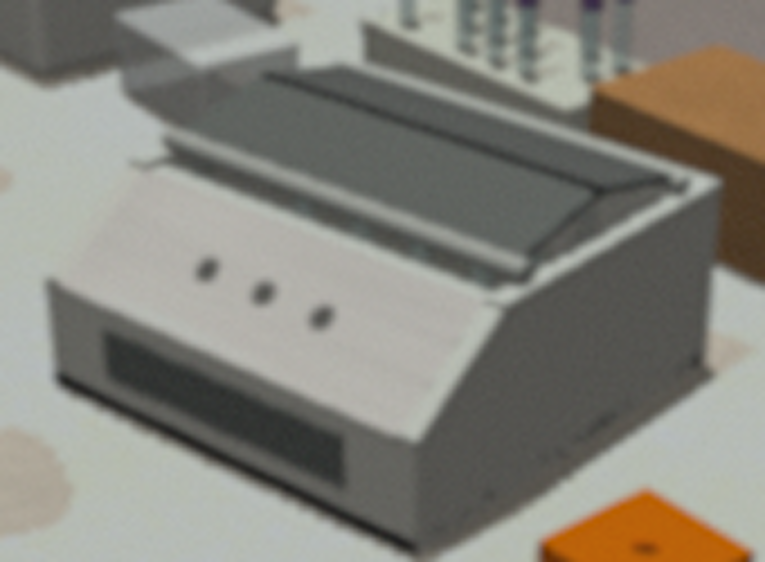

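View pics/s_hold.png

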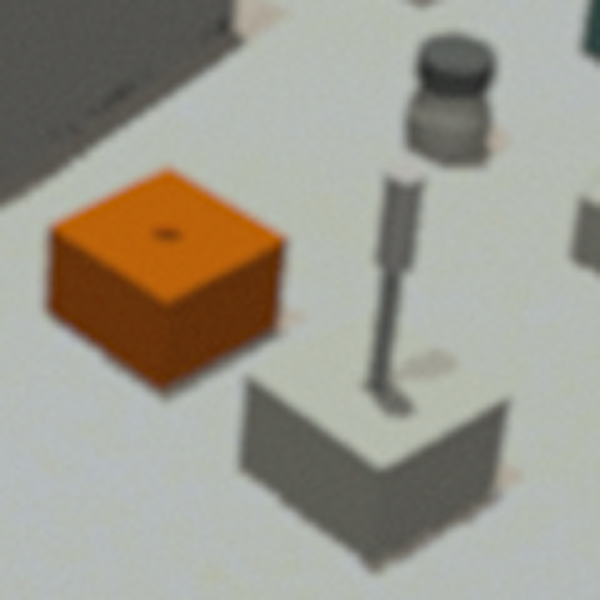

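```bash
cat > fit.py <<'E'
from h import *
from scipy.optimize import least_squares
T=cam('top');S=cam('side')
def U(p,o,k): return ((p[0]+.5)/k-.5+o[0],(p[1]+.5)/k-.5+o[1])
def fit(obs,x0):
    def f(x,full=False):
        c,s=np.cos(x[2]),np.sin(x[2]);r=[]
        for C,P,uv in obs:
            w=np.array([x[0]+c*P[0]-s*P[1],x[1]+s*P[0]+c*P[1],P[2]]);r.append(proj(C,w)[0]-uv)
        return np.array(r) if full else np.ravel(r)
    q=least_squares(f,x0,loss='soft_l1');print(q.x,np.degrees(q.x[2]));print(np.round(f(q.x,True),1).tolist());return q.x
tu=lambda *p:U(p,(145,140),5);su=lambda *p:U(p,(200,150),4.5)
th=lambda *p:U(p,(310,210),6);sh=lambda *p:U(p,(310,225),5)
ob=[(T,(-118,40,87),tu(295,577)),(T,(-118,0,87),tu(391,562)),(T,(-118,-40,87),tu(486,547)),
(S,(-118,40,87),su(206,269)),(S,(-118,0,87),su(262,293)),(S,(-118,-40,87),su(321,317)),
(T,(-151,-130,64),tu(715,603)),(T,(-151,130,64),tu(107,703)),(S,(-151,-130,64),su(415,440)),(S,(-151,130,64),su(50,285)),
(S,(105,-130,112),su(720,183)),(S,(-151,-130,0),su(415,555)),(S,(-60,-125,118),su(528,265)),(T,(-60,125,118),tu(55,459)),(T,(-60,-125,118),tu(660,368))]
if __name__=='__main__':
    fit(ob,[560,60,.1])
    fit([o for o in ob if o[0] is T],[560,60,.1]);fit([o for o in ob if o[0] is S],[560,60,.1])
    oh=[(T,(35,35,45),th(420,130)),(T,(-35,35,45),th(415,318)),(T,(-35,-35,45),th(610,325)),
    (S,(-35,35,45),sh(247,378)),(S,(-35,-35,45),sh(380,468)),(S,(35,-35,45),sh(508,400)),(S,(-35,-35,0),sh(376,570)),(S,(-35,35,0),sh(240,470)),(S,(35,-35,0),sh(500,490)),(S,(0,0,140),sh(405,173)),(S,(0,0,45),sh(377,388))]
    fit(oh,[460,-300,0])
E
python3 fit.py; python3 -c "
from h import *
C=cam('top');print(onz(C,(333,158),25),onz(C,(470,195),80),onz(C,(435,320),20),onz(C,(339,240),45))"
```

```text
[5.60836079e+02 8.00630022e+01 1.71984479e-01] 9.853984789110775
[[0.4, 0.2], [0.2, 0.1], [0.2, 0.0], [-0.3, -0.2], [-0.2, -0.3], [-0.4, -0.2], [-0.0, -0.7], [-0.4, -0.7], [-0.1, 0.8], [-1.6, -1.6], [-0.0, -0.9], [-0.2, 0.0], [-0.2, 1.4], [0.7, 0.1], [0.4, -1.2]]
[5.60256625e+02 8.01680199e+01 1.69077963e-01] 9.687453711254697
[[0.1, 0.5], [-0.0, 0.4], [-0.0, 0.4], [-0.2, -0.3], [-0.7, -0.5], [0.5, 0.2], [0.3, -0.7]]
[5.61372430e+02 7.95806826e+01 1.71794756e-01] 9.843114441334318
[[0.0, -0.2], [0.1, -0.3], [-0.1, -0.2], [0.2, 0.8], [-1.3, -1.6], [0.3, -0.8], [0.1, 0.0], [0.1, 1.4]]
[ 4.66049253e+02 -3.08417004e+02 -4.23775989e-02] -2.4280575611111863
[[1.0, -0.1], [1.2, -0.1], [1.2, 0.3], [-0.4, -0.5], [0.5, 0.7], [0.6, -0.8], [-1.3, -0.8], [-0.7, -0.4], [-1.0, -0.3], [0.2, -0.0], [0.1, -0.5]]
[ 681.62245925 -171.48508433   25.        ] [ 574.78953683 -464.98226661   80.        ] [ 312.61806422 -390.08423889   20.        ] [ 482.0517842  -183.88859886   45.        ]
```

```bash
cat >> h.py <<'E'
HOLD=np.array([466.,-308.4]);UN=np.array([561.,80.,0]);YAW=np.radians(9.85)
def u2w(p): 
    c,s=np.cos(YAW),np.sin(YAW);return np.array([UN[0]+c*p[0]-s*p[1],UN[1]+s*p[0]+c*p[1],p[2]])
def tool(az,tilt):
    """tilt deg: + outward (pointing away along az deg), x = left"""
    a=np.radians(az);t=np.radians(tilt);u=np.array([np.cos(a),np.sin(a),0]);k=np.array([0,0,1.])
    z=np.sin(t)*u-np.cos(t)*k;y=np.cos(t)*u+np.sin(t)*k;return np.c_[np.cross(y,z),y,z]
def plan(pt,Rt):
    s=observe();T=q2R(s['ee_rot']);d=T.T@(pt-s['tool_pos'])/10;r=np.degrees(R.from_matrix(T.T@Rt).as_rotvec())
    print('t',s['time'],'tcp',s['tool_pos'].round(1),'F',s['wrist_force'].round(1),'open',round(s['opening'],3),'j',s['joint_pos'].round(2))
    n=max(np.linalg.norm(d)/5.5,np.linalg.norm(r)/9.5);print('delta cm',d.round(2),'deg',r.round(1),'rows',round(n,2));return d,r
E
python3 - <<'E'
from h import *
az=-33.5;Rt=tool(az,-25);g=np.array([*HOLD,120]);pt=g+Rt[:,2]*(19-90)
print(pt);plan(pt,Rt)
# via: half
E
```

```text
[ 491.02149174 -324.9613641   184.34785288]
t 0.15 tcp [164.2 550.7 230.7] F [-0.4 -0.3  0.3] open 0.998 j [ 1.26  0.32  1.57  0.    1.26 -0.02]
delta cm [-74.57  56.34   4.73] deg [24.8  3.8 16.6] rows 17.01
```

Emit:
arm_command([
  {"tx": -4.4,"ty": 3.3,"ax": 1.5,"az": 1},
  {"tx": -8.8,"ty": 6.6,"ax": 3,"az": 2},
  {"tx": -13.2,"ty": 9.9,"ax": 4.5,"az": 3},
  {"tx": -17.6,"ty": 13.2,"ax": 6,"az": 4},
  {"tx": -22,"ty": 16.5,"ax": 7.5,"az": 5},
  {"tx": -26.4,"ty": 19.8,"ax": 9,"az": 6},
  {"tx": -30.8,"ty": 23.1,"ax": 10.5,"az": 7},
  {"tx": -35.2,"ty": 26.4,"ax": 12,"az": 8},
], fingers=0)

```text
schema error: expected keys tx, ty, tz, ax, ay, az
```

```bash
python3 - <<'E'
from h import *
az=-33.5;Rt=tool(az,-25);g=np.array([*HOLD,120]);pt=g+Rt[:,2]*(19-90)
plan(pt,Rt)
E
```

```text
t 0.15 tcp [164.2 550.7 230.7] F [-0.4 -0.3  0.3] open 0.998 j [ 1.26  0.32  1.57  0.    1.26 -0.02]
delta cm [-74.57  56.34   4.73] deg [24.8  3.8 16.6] rows 17.01
```

Emit:
arm_command([
  {"tx": -37,"ty": 28,"tz": 0,"ax": 12,"ay": 2,"az": 8},
  {"tx": -37,"ty": 28,"tz": 0,"ax": 12,"ay": 2,"az": 8},
  {"tx": -37,"ty": 28,"tz": 0,"ax": 12,"ay": 2,"az": 8},
  {"tx": -37,"ty": 28,"tz": 0,"ax": 12,"ay": 2,"az": 8},
  {"tx": -37,"ty": 28,"tz": 0,"ax": 12,"ay": 2,"az": 8},
  {"tx": -37,"ty": 28,"tz": 0,"ax": 12,"ay": 2,"az": 8},
  {"tx": -37,"ty": 28,"tz": 0,"ax": 12,"ay": 2,"az": 8},
  {"tx": -37,"ty": 28,"tz": 0,"ax": 12,"ay": 2,"az": 8},
], fingers=0)

```text
time: 1.15
tool_pos: [327.4, 114.0, 231.3]
ee_rot: [-0.094, 0.838, 0.535, -0.048]
wrist_force: [-0.1, 0.3, 0.3]
opening: 1.002
```

```bash
python3 - <<'E'
from h import *
az=-33.5;Rt=tool(az,-25);g=np.array([*HOLD,120]);pt=g+Rt[:,2]*(19-90)
plan(pt,Rt)
E
```

```text
t 1.15 tcp [327.4 114.  231.3] F [-0.1  0.3  0.3] open 1.002 j [ 0.18  0.04  1.95  0.14  1.33 -1.01]
delta cm [-32.98  33.46  -3.02] deg [12.8  1.7  8.5] rows 8.56
```

Emit:
arm_command([
  {"tx": -33,"ty": 33.5,"tz": -3,"ax": 12.8,"ay": 1.7,"az": 8.5},
  {"tx": -33,"ty": 33.5,"tz": -3,"ax": 12.8,"ay": 1.7,"az": 8.5},
  {"tx": -33,"ty": 33.5,"tz": -3,"ax": 12.8,"ay": 1.7,"az": 8.5},
  {"tx": -33,"ty": 33.5,"tz": -3,"ax": 12.8,"ay": 1.7,"az": 8.5},
  {"tx": -33,"ty": 33.5,"tz": -3,"ax": 12.8,"ay": 1.7,"az": 8.5},
  {"tx": -33,"ty": 33.5,"tz": -3,"ax": 12.8,"ay": 1.7,"az": 8.5},
  {"tx": -33,"ty": 33.5,"tz": -3,"ax": 12.8,"ay": 1.7,"az": 8.5},
  {"tx": -33,"ty": 33.5,"tz": -3,"ax": 12.8,"ay": 1.7,"az": 8.5},
])

```text
time: 2.15
tool_pos: [492.6, -325.0, 182.3]
ee_rot: [-0.191, 0.86, 0.463, -0.102]
wrist_force: [0.5, 0.5, -0.9]
opening: 1.007
```

Emit:
arm_command([
  {"tx": 0,"ty": 0,"tz": 0,"ax": 0,"ay": 0,"az": 0},
])

```text
time: 2.28
tool_pos: [492.4, -324.2, 182.0]
ee_rot: [-0.191, 0.86, 0.462, -0.103]
wrist_force: [-0.1, 0.3, 0.7]
opening: 0.999
```

```bash
python3 - <<'E'
from h import *
az=-33.5;Rt=tool(az,-25);g=np.array([*HOLD,120]);pt=g+Rt[:,2]*(19-90)
plan(pt,Rt)
s=observe();im=snapshot('wrist');save('w1',im);C=cam('wrist',s)
print(proj(C,[[*HOLD,140],[*HOLD,100],[*HOLD,45]]))
E
```

```text
t 2.275 tcp [ 492.4 -324.2  182. ] F [-0.1  0.3  0.7] open 0.999 j [-0.6   0.61  1.29 -0.01  1.69 -1.58]
delta cm [-0.14 -0.16 -0.18] deg [-0.1 -0.   0. ] rows 0.05
[[318.17563915 246.40962736]
 [318.63800638 256.64323596]
 [319.07248708 266.25962985]]
```

View pics/w1.png

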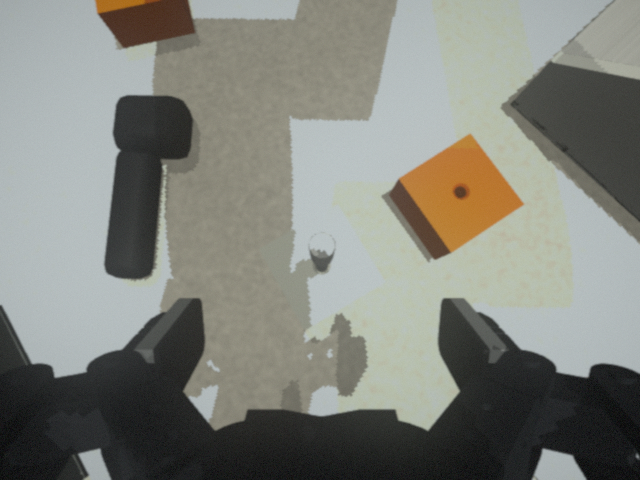

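```bash
python3 - <<'E'
from h import *
im=cv2.imread('pics/w1.png')[...,::-1];save('w1c',im,(280,210,360,290),8)
s=observe();C=cam('wrist',s);print(onz(C,(321.5,243),140))
E
```

```text
[ 465.01059989 -304.3950326   140.        ]
```

View pics/w1c.png

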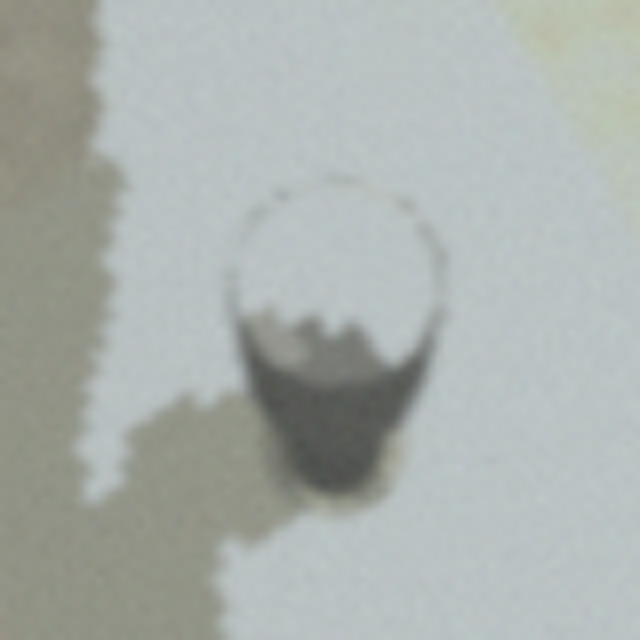

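```bash
sed -i 's/^HOLD=np.array(\[466.,-308.4\])/HOLD=np.array([465.,-305.4])/' h.py; python3 - <<'E'
from h import *
s=observe();C=cam('wrist',s);print(onz(C,(321.8,244.7),140))
Rt=tool(-33.5,-25);plan(np.array([*HOLD,119])+Rt[:,2]*19,Rt)
E
```

```text
[ 465.84048682 -304.75650028  140.        ]
t 2.325 tcp [ 492.1 -322.7  182.7] F [0.4 0.8 0.5] open 1.001 j [-0.6   0.6   1.29 -0.    1.69 -1.58]
delta cm [-0.06 -0.2   9.03] deg [-0.1 -0.   0.1] rows 1.64
```

Emit:
arm_command([
  {"tx": 0.05,"ty": -0.1,"tz": 4.5,"ax": 0,"ay": 0,"az": 0},
  {"tx": 0.05,"ty": -0.1,"tz": 9,"ax": 0,"ay": 0,"az": 0},
  {"tx": 0.05,"ty": -0.1,"tz": 9,"ax": 0,"ay": 0,"az": 0},
])

```text
time: 2.7
tool_pos: [457.4, -297.5, 101.2]
ee_rot: [-0.194, 0.858, 0.463, -0.104]
wrist_force: [-0.0, 0.6, 0.2]
opening: 1.001
```

```bash
python3 - <<'E'
from h import *
s=observe();Rt=tool(-33.5,-25);plan(np.array([*HOLD,119])+Rt[:,2]*19,Rt)
im=snapshot('wrist');save('w2',im)
C=cam('wrist',s);H=np.array([465.5,-305.,140]);print(proj(C,[H]))
E
```

```text
t 2.7 tcp [ 457.4 -297.5  101.2] F [-0.   0.6  0.2] open 1.001 j [-0.59  0.61  1.51 -0.    1.47 -1.58]
delta cm [-0.24  0.21 -0.16] deg [-0.5  0.   0.2] rows 0.07
[[314.48396536 342.09099522]]
```

View pics/w2.png

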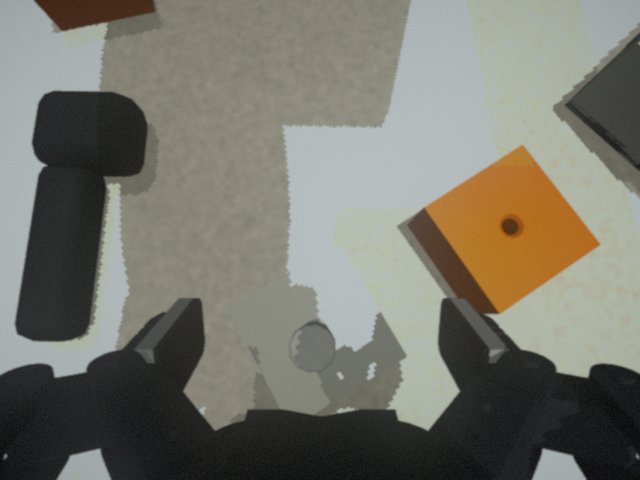

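```bash
python3 - <<'E'
from h import *
H=calibration('wrist')['hand_eye'];f,cx,cy,_,_=cam('top');f=240/np.tan(np.radians(calibration('wrist')['fovy'])/2);c=calibration('wrist')
d=np.array([(312-c['cx'])/f,(347-c['cy'])/f,1])
t=np.radians(25);pa=np.array([0,-np.sin(t),-np.cos(t)])  # pin up axis in tool
for D in (105,112,118,125):
    p=H[:3,:3]@(d*D)+H[:3,3];print(D,p.round(1),'pin centre (20.5 below top)',(p-20.5*pa).round(1))
E
```

```text
105 [ -2.3 -10.7 -49.1] pin centre (20.5 below top) [ -2.3  -2.1 -30.5]
112 [ -2.4  -7.1 -42.8] pin centre (20.5 below top) [ -2.4   1.6 -24.2]
118 [ -2.6  -3.9 -37.4] pin centre (20.5 below top) [ -2.6   4.7 -18.8]
125 [ -2.7  -0.3 -31.2] pin centre (20.5 below top) [ -2.7   8.4 -12.6]
```

Emit:
arm_command([
  {"tx": -0.26,"ty": 0.25,"tz": 0,"ax": 0,"ay": 0,"az": 0},
  {"tx": -0.26,"ty": 0.25,"tz": 0,"ax": 0,"ay": 0,"az": 0},
])

```text
time: 3.0
tool_pos: [461.9, -304.8, 103.0]
ee_rot: [-0.189, 0.86, 0.464, -0.101]
wrist_force: [-1.4, -0.0, -0.6]
opening: 0.999
```

Emit:
arm_command([
  {"tx": 0,"ty": 0,"tz": 0,"ax": 0,"ay": 0,"az": 0},
  {"tx": 0,"ty": 0,"tz": 0,"ax": 0,"ay": 0,"az": 0},
  {"tx": 0,"ty": 0,"tz": 0,"ax": 0,"ay": 0,"az": 0},
  {"tx": 0,"ty": 0,"tz": 0,"ax": 0,"ay": 0,"az": 0},
  {"tx": 0,"ty": 0,"tz": 0,"ax": 0,"ay": 0,"az": 0},
  {"tx": 0,"ty": 0,"tz": 0,"ax": 0,"ay": 0,"az": 0},
], fingers=1, force=70)

```text
time: 3.75
tool_pos: [460.6, -303.6, 101.7]
ee_rot: [-0.191, 0.859, 0.463, -0.102]
wrist_force: [1.1, 0.3, 1.5]
opening: 0.148
```

```bash
python3 - <<'E'
from h import *
s=observe();print(s);im=snapshot('wrist');save('w3',im)
E
```

```text
{'time': 3.75, 'joint_pos': array([-0.59990612,  0.61261775,  1.49331472, -0.00646644,  1.47219946,
       -1.58701162]), 'joint_vel': array([-4.16000364e-05, -1.34043006e-03, -8.14150066e-04, -1.41970047e-03,
        1.27435704e-03,  1.74125590e-04]), 'effort': array([-3.90927494e-01, -5.14057159e+01, -1.87319648e+01, -2.94901282e-01,
        1.63578629e+00,  3.25291359e-02]), 'tool_pos': array([ 460.59407111, -303.59461545,  101.70476389]), 'ee_rot': array([-0.19092356,  0.85927873,  0.46340185, -0.10221053]), 'wrist_force': array([1.07908393, 0.32104812, 1.5051659 ]), 'torque': array([ 0.10834193, -0.19759911,  0.00974354]), 'opening': 0.1479002375332267}
```

View pics/w3.png

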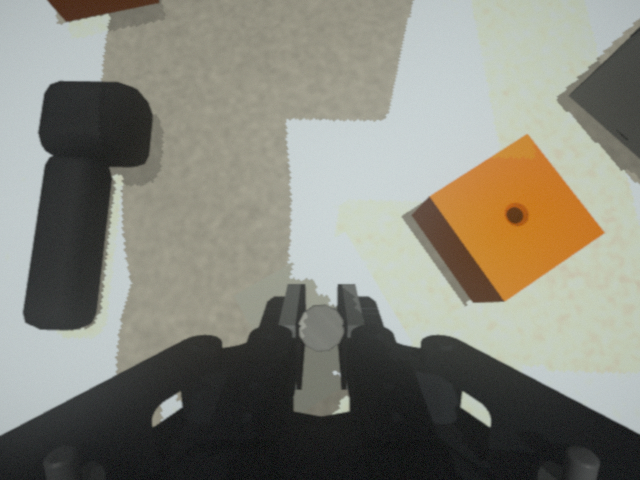

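```bash
cat > log.txt <<'E'
-37 28 0 12 2 8
-33 33.5 -3 12.8 1.7 8.5
.05 -.1 9 0 0 0
-.26 .25 0 0 0 0
E
cat >> h.py <<'E'
def cmd():
    p=np.array([164.314,551.037,231.338]);a=1.281
    M=np.c_[[np.cos(a),np.sin(a),0],[np.sin(a),-np.cos(a),0],[0,0,-1.]]
    for l in open('log.txt'):
        v=np.array(l.split(),float)
        if len(v)<6: continue
        p=p+M@v[:3]*10;M=M@R.from_rotvec(np.radians(v[3:])).as_matrix()
    return p,M
def planc(pt,Rt):
    p,M=cmd();s=observe();T=q2R(s['ee_rot'])
    print('t',round(s['time'],2),'cmd',p.round(1),'meas',s['tool_pos'].round(1),'angdiff',np.degrees(R.from_matrix(M.T@T).as_rotvec()).round(1),'F',s['wrist_force'].round(1),'open',round(s['opening'],3),'j',s['joint_pos'].round(2))
    d=M.T@(pt-p)/10;r=np.degrees(R.from_matrix(M.T@Rt).as_rotvec())
    print('delta cm',d.round(2),'deg',r.round(1),'rows',round(max(np.linalg.norm(d)/6,np.linalg.norm(r)/10),2));return d,r
E
python3 - <<'E'
from h import *
Rt=tool(-33.5,-25);p,M=cmd()
print('home grasp',p,M.tolist())
planc(p+[0,0,75],M)
E
```

```text
home grasp [ 460.48120956 -303.73866504  101.6546347 ] [[0.5495644811480349, 0.757283671673418, -0.3528460311202575], [0.8354508159285176, -0.497688652290967, 0.23308354627724143], [0.0009028980370329185, -0.4228799427705544, -0.906185267358451]]
t 3.8 cmd [ 460.5 -303.7  101.7] meas [ 460.6 -303.6  101.7] angdiff [-0.  0. -0.] F [-0.1  0.4  2.2] open 0.143 j [-0.6   0.61  1.49 -0.01  1.47 -1.59]
delta cm [ 0.01 -3.17 -6.8 ] deg [0. 0. 0.] rows 1.25
```

```bash
python3 - <<'E'
from h import *
im=cv2.imread('pics/w3.png')[...,::-1];save('w3c',im,(270,270,370,420),5)
p,M=cmd();C=cam('wrist',dict(tool_pos=p,ee_rot=np.roll(R.from_matrix(M).as_quat(),1)))
w=onz(C,(321.5,328),140);print(w, M.T@(w-p))
E
```

```text
[ 466.08339046 -307.12721614  140.        ] [  0.28241381 -10.28660233 -37.51452791]
```

View pics/w3c.png

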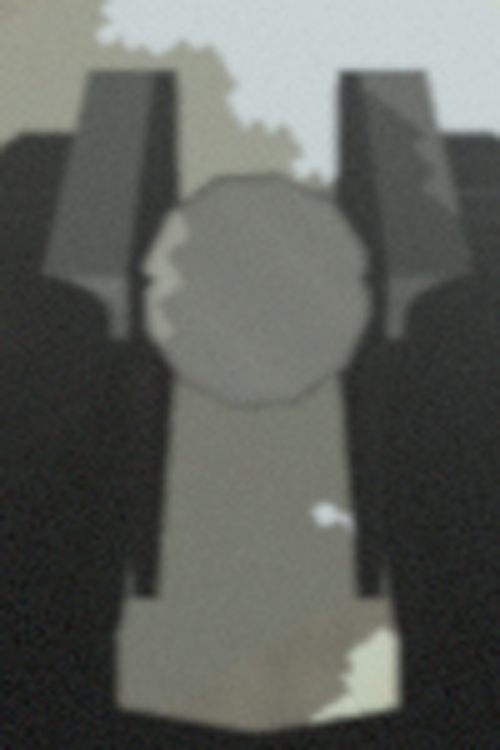

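Emit:
arm_command([
  {"tx": 0,"ty": -3.2,"tz": -6.8,"ax": 0,"ay": 0,"az": 0},
  {"tx": 0,"ty": -3.2,"tz": -6.8,"ax": 0,"ay": 0,"az": 0},
  {"tx": 0,"ty": -3.2,"tz": -6.8,"ax": 0,"ay": 0,"az": 0},
])

```text
time: 4.18
tool_pos: [460.4, -303.9, 177.2]
ee_rot: [-0.19, 0.859, 0.463, -0.102]
wrist_force: [0.5, 0.4, -1.3]
opening: 0.146
```

```bash
echo "0 -3.2 -6.8 0 0 0" >> log.txt; cat >> h.py <<'E'
PH=np.array([460.48120956,-303.73866504,101.6546347]);MH=np.array([[0.5495644811480349,0.757283671673418,-0.3528460311202575],[0.8354508159285176,-0.497688652290967,0.23308354627724143],[0.0009028980370329185,-0.4228799427705544,-0.906185267358451]])
PIN=np.array([466.1,-307.1,5])
TIP=MH.T@(PIN-PH);PA=MH.T@np.array([0,0,1.])
def Ru(): return R.from_euler('z',YAW).as_matrix()
def holepose(y,out,tip=None,pa=None,hx=-118,hz=87):
    tip=TIP if tip is None else tip;pa=PA if pa is None else pa
    A=Ru()@np.array([-np.sin(np.radians(35)),0,np.cos(np.radians(35))])
    Rt=R.align_vectors([A,Ru()[:,1]],[pa,[1,0,0]],weights=[1000,1])[0].as_matrix()
    return u2w(np.array([hx,y,hz]))+A*out-Rt@tip,Rt
E
python3 - <<'E'
from h import *
print(TIP,PA)
p,Rt=holepose(0,110);print(p,np.degrees(np.arccos(-Rt[2,2])),Rt[:,2]);planc(p,Rt)
E
```

```text
[ 0.19238834 46.80122291 84.82096621] [ 9.02898037e-04 -4.22879943e-01 -9.06185267e-01]
[322.72283101  38.34446066 252.5295187 ] 9.98354459943125 [ 0.17066803  0.03046249 -0.98485758]
t 4.17 cmd [ 460.2 -303.7  176.8] meas [ 460.4 -303.9  177.2] angdiff [-0.1 -0.   0. ] F [ 0.5  0.4 -1.3] open 0.146 j [-0.6   0.55  1.41 -0.01  1.62 -1.59]
delta cm [ 21.02 -30.64   5.96] deg [-33.3  -5.7 -43.5] rows 6.27
```

```bash
python3 - <<'E'
from h import *
p,Rt=holepose(0,60);print(p);planc(p,Rt)
E
```

```text
[350.97889796  43.2505285  211.57191649]
t 4.17 cmd [ 460.2 -303.7  176.8] meas [ 460.4 -303.9  177.2] angdiff [-0.1 -0.   0. ] F [ 0.5  0.4 -1.3] open 0.146 j [-0.6   0.55  1.41 -0.01  1.62 -1.59]
delta cm [ 22.98 -27.01   8.79] deg [-33.3  -5.7 -43.5] rows 6.09
```

Emit:
arm_command([
  {"tx": 2,"ty": -5,"tz": -1,"ax": -4,"ay": -1,"az": -5},
  {"tx": 23,"ty": -27,"tz": 8.8,"ax": -33.3,"ay": -5.7,"az": -43.5},
  {"tx": 23,"ty": -27,"tz": 8.8,"ax": -33.3,"ay": -5.7,"az": -43.5},
  {"tx": 23,"ty": -27,"tz": 8.8,"ax": -33.3,"ay": -5.7,"az": -43.5},
  {"tx": 23,"ty": -27,"tz": 8.8,"ax": -33.3,"ay": -5.7,"az": -43.5},
  {"tx": 23,"ty": -27,"tz": 8.8,"ax": -33.3,"ay": -5.7,"az": -43.5},
  {"tx": 23,"ty": -27,"tz": 8.8,"ax": -33.3,"ay": -5.7,"az": -43.5},
  {"tx": 23,"ty": -27,"tz": 8.8,"ax": -33.3,"ay": -5.7,"az": -43.5},
])

```text
time: 5.18
tool_pos: [350.5, 43.6, 210.5]
ee_rot: [0.055, 0.64, 0.763, 0.067]
wrist_force: [0.6, 0.3, -0.7]
opening: 0.145
```

Emit:
arm_command([
  {"tx": 0,"ty": 0,"tz": 0,"ax": 0,"ay": 0,"az": 0},
  {"tx": 0,"ty": 0,"tz": 0,"ax": 0,"ay": 0,"az": 0},
])

```text
time: 5.42
tool_pos: [351.7, 42.2, 211.0]
ee_rot: [0.055, 0.642, 0.761, 0.067]
wrist_force: [0.8, 0.4, -0.9]
opening: 0.144
```

```bash
echo "23 -27 8.8 -33.3 -5.7 -43.5" >> log.txt; python3 - <<'E'
from h import *
p,Rt=holepose(0,60);planc(p,Rt)
for n in ('wrist','side','top'):
    im=snapshot(n);cv2.imwrite(f'pics/{n}4.png',im[...,::-1])
    if n=='side': save('s4c',im,(200,100,360,260),5)
    if n=='top': save('t4c',im,(160,200,300,340),5)
E
```

```text
t 5.42 cmd [351.1  43.4 211.4] meas [351.7  42.2 211. ] angdiff [ 0.1 -0.   0.2] F [ 0.8  0.4 -0.9] open 0.144 j [ 0.07 -0.11  2.13  0.02  0.95 -1.68]
delta cm [-0.01 -0.01 -0.02] deg [ 0. -0. -0.] rows 0.01
```

View pics/wrist4.png

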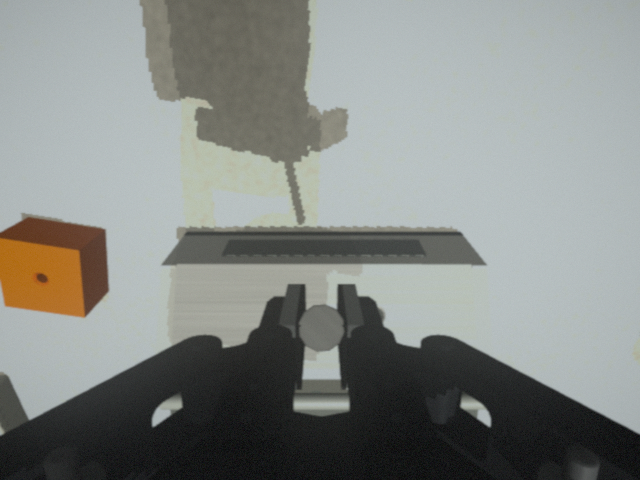

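View pics/s4c.png

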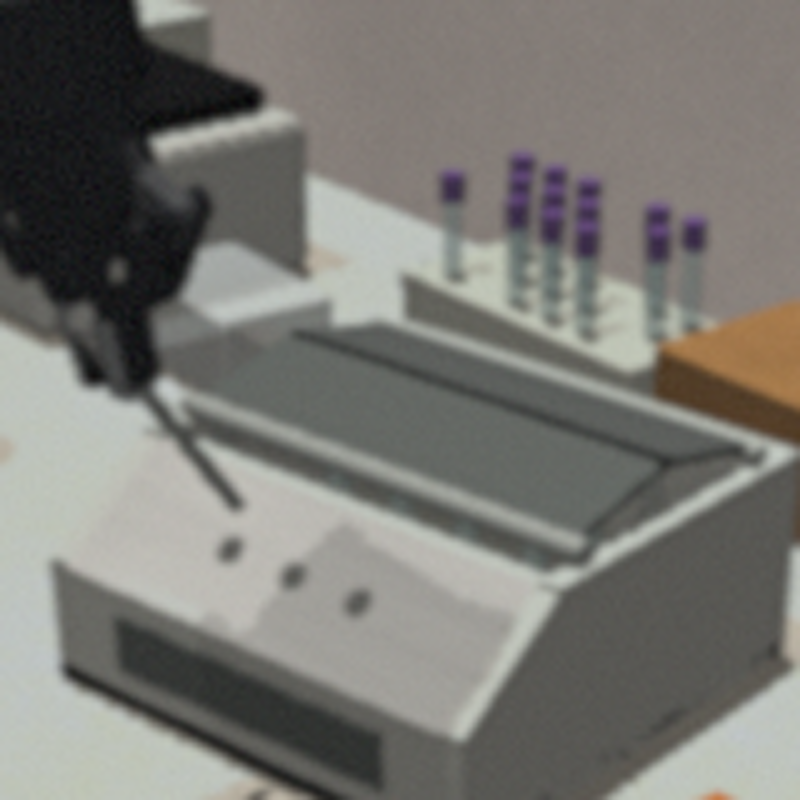

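View pics/t4c.png

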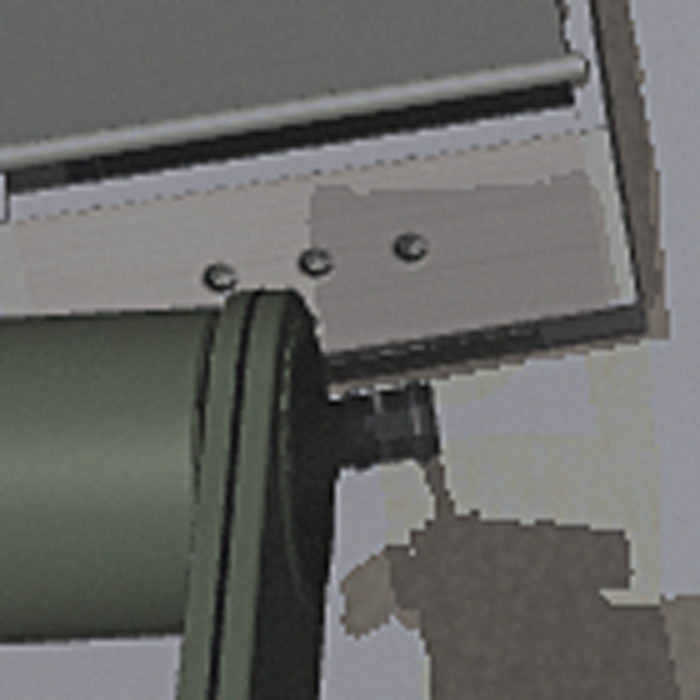

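```bash
python3 - <<'E'
from h import *
S=cam('side');p,M=cmd()
tip=p+M@TIP;up=M@PA
for P in (tip,tip+up*75): print(((proj(S,P)[0]-[200,100]+.5)*5-.5).round(0))
for y in (40,0,-40): print(((proj(S,u2w(np.array([-118,y,87])))[0]-[200,100]+.5)*5-.5).round(0))
# sensitivity
for v in (Ru()[:,0],Ru()[:,1],[0,0,1.]): print((proj(S,tip+np.array(v)*10)-proj(S,tip)).round(1)*5)
E
```

```text
[232. 502.]
[150. 401.]
[228. 548.]
[290. 574.]
[355. 601.]
[[16.  -7.5]]
[[-16.5  -6.5]]
[[ -1. -21.]]
```

Emit:
arm_command([
  {"tx": 0,"ty": 1.2,"tz": 2.5,"ax": 0,"ay": 0,"az": 0},
  {"tx": 0,"ty": 2.28,"tz": 4.89,"ax": 0,"ay": 0,"az": 0},
  {"tx": 0,"ty": 2.28,"tz": 4.89,"ax": 0,"ay": 0,"az": 0},
])

```text
time: 5.95
tool_pos: [381.2, 48.4, 166.0]
ee_rot: [0.054, 0.642, 0.762, 0.066]
wrist_force: [0.2, -0.1, -0.4]
opening: 0.145
```

```bash
echo "0 2.28 4.89 0 0 0" >> log.txt; python3 - <<'E'
from h import *
p,Rt=holepose(0,6);planc(p,Rt)
im=snapshot('side');save('s5c',im,(225,165,305,245),10)
S=cam('side');p,M=cmd();tip=p+M@TIP;up=M@PA
for P in (tip,tip+up*40,u2w(np.array([-118,0,87]))): print(((proj(S,P)[0]-[225,165]+.5)*10-.5).round(0))
E
```

```text
t 5.95 cmd [381.6  48.7 167.3] meas [381.2  48.4 166. ] angdiff [0.2 0.  0. ] F [ 0.2 -0.1 -0.4] open 0.145 j [ 0.08 -0.    2.16  0.02  0.81 -1.67]
delta cm [-0.02 -0.01 -0.01] deg [ 0. -0. -0.] rows 0.01
[320. 484.]
[242. 389.]
[331. 499.]
```

View pics/s5c.png

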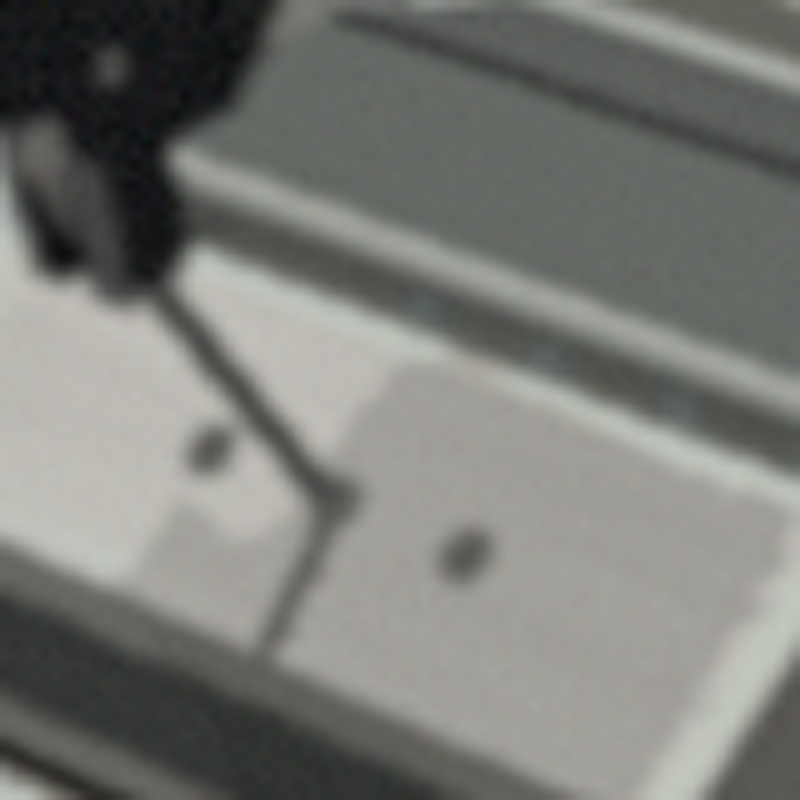

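Emit:
arm_command([
  {"tx": 0,"ty": 0.32,"tz": 0.68,"ax": 0,"ay": 0,"az": 0},
  {"tx": 0,"ty": 0.59,"tz": 1.27,"ax": 0,"ay": 0,"az": 0},
  {"tx": 0,"ty": 0.7,"tz": 1.5,"ax": 0,"ay": 0,"az": 0},
  {"tx": 0,"ty": 0.76,"tz": 1.63,"ax": 0,"ay": 0,"az": 0},
  {"tx": 0,"ty": 0.76,"tz": 1.63,"ax": 0,"ay": 0,"az": 0},
])

```text
time: 6.62
tool_pos: [391.3, 50.5, 153.0]
ee_rot: [0.056, 0.641, 0.762, 0.067]
wrist_force: [-4.0, -0.9, 6.2]
opening: 0.144
```

```bash
echo "0 .76 1.63 0 0 0" >> log.txt; python3 - <<'E'
from h import *
p,Rt=holepose(0,-12);planc(p,Rt)
A=Ru()@np.array([np.sin(np.radians(35)),0,-np.cos(np.radians(35))])
s=observe();print('axial F',s['wrist_force']@A,'unitF',Ru().T@s['wrist_force'],'torque',s['torque'])
im=snapshot('side');save('s6c',im,(225,165,305,245),10)
E
```

```text
t 6.62 cmd [391.8  50.5 152.5] meas [391.3  50.5 153. ] angdiff [ 0.  0. -0.] F [-4.  -0.9  6.2] open 0.144 j [ 0.09  0.03  2.17  0.02  0.77 -1.67]
delta cm [-0.02 -0.01 -0.01] deg [ 0. -0. -0.] rows 0.01
axial F -7.399439047819377 unitF [-4.10184137 -0.16244551  6.16090691] torque [-0.08917185  0.49341867  0.01759885]
```

View pics/s6c.png

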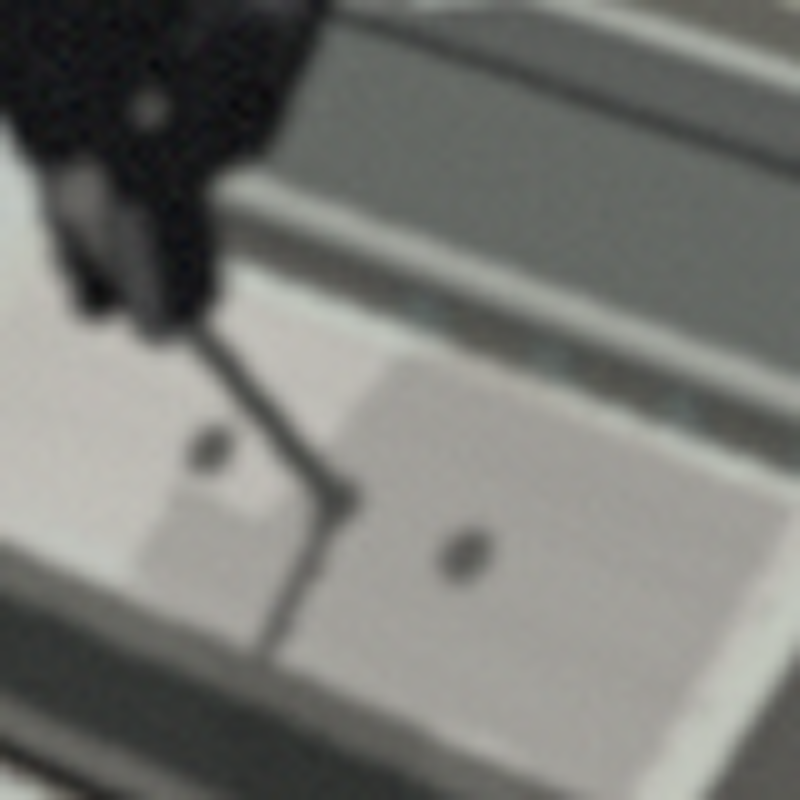

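Emit:
arm_command([
  {"tx": 0,"ty": 0.06,"tz": 0.14,"ax": 0,"ay": 0,"az": 0},
  {"tx": 0,"ty": 0.13,"tz": 0.27,"ax": 0,"ay": 0,"az": 0},
  {"tx": 0,"ty": 0.13,"tz": 0.27,"ax": 0,"ay": 0,"az": 0},
])

```text
time: 7.05
tool_pos: [391.2, 50.5, 152.3]
ee_rot: [0.055, 0.641, 0.763, 0.066]
wrist_force: [-19.9, -3.1, 30.7]
opening: 0.144
```

```bash
echo "0 .13 .27 0 0 0" >> log.txt; cat > f.py <<'E'
from h import *
p,M=cmd();planc(p,M)
A=Ru()@np.array([np.sin(np.radians(35)),0,-np.cos(np.radians(35))])
s=observe();print('axial F',s['wrist_force']@A,'unitF',Ru().T@s['wrist_force'],'torque',s['torque'],'axial lag',(p-s['tool_pos'])@A)
E
python3 f.py
```

```text
t 7.05 cmd [393.5  50.8 150.1] meas [391.2  50.5 152.3] angdiff [ 0.2 -0.  -0. ] F [-19.9  -3.1  30.7] open 0.144 j [ 0.09  0.03  2.17  0.02  0.77 -1.67]
delta cm [0. 0. 0.] deg [0. 0. 0.] rows 0.0
axial F -36.69474164769118 unitF [-20.12504229   0.36657151  30.70430183] torque [-0.3652856   1.94242452 -0.06621469] axial lag 3.118518116224874
```

Emit:
arm_command([
  {"tx": 0,"ty": -1.27,"tz": -2.72,"ax": 0,"ay": 0,"az": 0},
  {"tx": 0,"ty": -1.27,"tz": -2.72,"ax": 0,"ay": 0,"az": 0},
  {"tx": 4,"ty": -1.27,"tz": -2.72,"ax": 0,"ay": 0,"az": 0},
  {"tx": 4,"ty": -1.27,"tz": -2.72,"ax": 0,"ay": 0,"az": 0},
  {"tx": 4,"ty": -0.76,"tz": -1.63,"ax": 0,"ay": 0,"az": 0},
  {"tx": 4,"ty": -0.3,"tz": -0.64,"ax": 0,"ay": 0,"az": 0},
  {"tx": 4,"ty": -0.13,"tz": -0.27,"ax": 0,"ay": 0,"az": 0},
  {"tx": 4,"ty": -0.13,"tz": -0.27,"ax": 0,"ay": 0,"az": 0},
])

```text
time: 8.05
tool_pos: [384.8, 89.4, 152.1]
ee_rot: [0.055, 0.642, 0.762, 0.067]
wrist_force: [-1.5, -1.3, 1.1]
opening: 0.148
```

```bash
echo "4 -.13 -.27 0 0 0" >> log.txt; python3 f.py
```

```text
t 8.05 cmd [384.9  89.9 152.6] meas [384.8  89.4 152.1] angdiff [ 0.1 -0.   0. ] F [-1.5 -1.3  1.1] open 0.148 j [ 0.2   0.03  2.17 -0.01  0.77 -1.54]
delta cm [0. 0. 0.] deg [0. 0. 0.] rows 0.0
axial F -1.8702536826320943 unitF [-1.65368375 -1.04181045  1.12523635] torque [-0.30947928  0.33109043 -0.07460822] axial lag -0.29655458453468425
```

Emit:
arm_command([
  {"tx": 0,"ty": 0.06,"tz": 0.14,"ax": 0,"ay": 0,"az": 0},
  {"tx": 0,"ty": 0.13,"tz": 0.27,"ax": 0,"ay": 0,"az": 0},
  {"tx": 0,"ty": 0.13,"tz": 0.27,"ax": 0,"ay": 0,"az": 0},
])

```text
time: 8.43
tool_pos: [386.2, 90.0, 150.0]
ee_rot: [0.056, 0.641, 0.762, 0.067]
wrist_force: [-2.7, -2.9, 4.0]
opening: 0.141
```

```bash
echo "0 .13 .27 0 0 0" >> log.txt; python3 f.py
```

```text
t 8.43 cmd [386.6  90.3 150.2] meas [386.2  90.  150. ] angdiff [ 0. -0. -0.] F [-2.7 -2.9  4. ] open 0.141 j [ 0.2   0.04  2.17 -0.01  0.76 -1.54]
delta cm [0. 0. 0.] deg [0. 0. 0.] rows 0.0
axial F -5.049766963421479 unitF [-3.15887468 -2.41122459  3.95275932] torque [-0.76379476  0.61780304 -0.20934509] axial lag 0.17636163912049238
```

Emit:
arm_command([
  {"tx": -0.1,"ty": 0.1,"tz": 0.2,"ax": 0,"ay": 0,"az": 0},
  {"tx": -0.1,"ty": 0.2,"tz": 0.43,"ax": 0,"ay": 0,"az": 0},
  {"tx": -0.1,"ty": 0.3,"tz": 0.65,"ax": 0,"ay": 0,"az": 0},
  {"tx": -0.1,"ty": 0.4,"tz": 0.86,"ax": 0,"ay": 0,"az": 0},
  {"tx": -0.1,"ty": 0.4,"tz": 0.86,"ax": 0,"ay": 0,"az": 0},
])

```text
time: 9.05
tool_pos: [391.9, 90.4, 142.1]
ee_rot: [0.055, 0.641, 0.762, 0.067]
wrist_force: [-5.0, -0.6, 5.4]
opening: 0.146
```

```bash
echo "-.1 .4 .86 0 0 0" >> log.txt; python3 f.py;python3 - <<'E'
from h import *
im=snapshot('side');save('s7c',im,(190,130,370,270),4)
E
```

```text
t 9.05 cmd [392.2  90.2 142.4] meas [391.9  90.4 142.1] angdiff [0.1 0.  0. ] F [-5.  -0.6  5.4] open 0.146 j [ 0.2   0.06  2.18 -0.    0.74 -1.54]
delta cm [0. 0. 0.] deg [0. 0. 0.] rows 0.0
axial F -7.3416558916872505 unitF [-5.04637512  0.22266384  5.42899705] torque [-0.1345233   0.96510862  0.02301432] axial lag -0.10576932762703617
```

View pics/s7c.png

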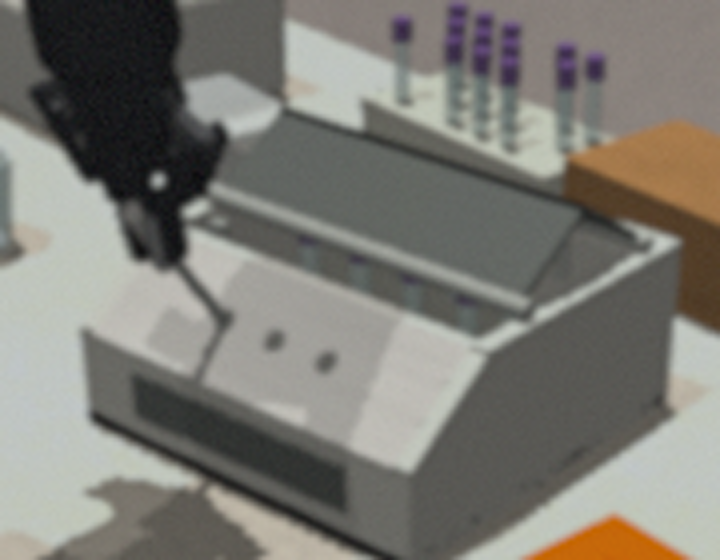

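Emit:
arm_command([
  {"tx": 0,"ty": -1.7,"tz": -3.6,"ax": 0,"ay": 0,"az": 0},
  {"tx": 0,"ty": -3.6,"tz": -7.7,"ax": 0,"ay": 0,"az": 0},
  {"tx": 0,"ty": -3.6,"tz": -7.7,"ax": 0,"ay": 0,"az": 0},
])

```text
time: 9.48
tool_pos: [345.9, 82.3, 214.4]
ee_rot: [0.058, 0.641, 0.762, 0.071]
wrist_force: [1.2, 0.7, -1.5]
opening: 0.144
```

```bash
echo "0 -3.6 -7.7 0 0 0" >> log.txt; python3 - <<'E'
from h import *
planc(PH+[0,0,70],MH);planc(PH+[0,0,110],MH)
E
```

```text
t 9.47 cmd [344.1  81.7 211.9] meas [345.9  82.3 214.4] angdiff [-0.5  0.  -0. ] F [ 1.2  0.7 -1.5] open 0.144 j [ 0.2  -0.12  2.13 -0.    0.95 -1.54]
delta cm [-39.98   4.09   4.76] deg [33.3  5.7 43.5] rows 6.74
t 9.47 cmd [344.1  81.7 211.9] meas [345.9  82.3 214.4] angdiff [-0.5  0.  -0. ] F [ 1.2  0.7 -1.5] open 0.144 j [ 0.2  -0.12  2.13 -0.    0.95 -1.54]
delta cm [-39.97   4.78   0.82] deg [33.3  5.7 43.5] rows 6.71
```

Emit:
arm_command([
  {"tx": -40,"ty": 4.78,"tz": 0.82,"ax": 33.3,"ay": 5.7,"az": 43.5},
  {"tx": -40,"ty": 4.78,"tz": 0.82,"ax": 33.3,"ay": 5.7,"az": 43.5},
  {"tx": -40,"ty": 4.78,"tz": 0.82,"ax": 33.3,"ay": 5.7,"az": 43.5},
  {"tx": -40,"ty": 4.78,"tz": 0.82,"ax": 33.3,"ay": 5.7,"az": 43.5},
  {"tx": -40,"ty": 4.78,"tz": 0.82,"ax": 33.3,"ay": 5.7,"az": 43.5},
  {"tx": -40,"ty": 4.78,"tz": 0.82,"ax": 33.3,"ay": 5.7,"az": 43.5},
  {"tx": -40,"ty": 4.78,"tz": 0.82,"ax": 33.3,"ay": 5.7,"az": 43.5},
  {"tx": -40,"ty": 4.78,"tz": 0.82,"ax": 33.3,"ay": 5.7,"az": 43.5},
])

```text
time: 10.48
tool_pos: [461.7, -306.4, 208.2]
ee_rot: [-0.191, 0.86, 0.462, -0.102]
wrist_force: [0.1, 1.0, -1.0]
opening: 0.147
```

```bash
echo "-40 4.78 .82 33.3 5.7 43.5" >> log.txt; python3 - <<'E'
from h import *
planc(PH+[0,0,46],MH)
E
```

```text
t 10.47 cmd [ 460.5 -304.   211.7] meas [ 461.7 -306.4  208.2] angdiff [0.  0.1 0.1] F [ 0.1  1.  -1. ] open 0.147 j [-0.6   0.53  1.36 -0.01  1.69 -1.59]
delta cm [0.02 2.69 5.81] deg [-0.  0.  0.] rows 1.07
```

Descend to 6 mm above the holder top and look.

Emit:
arm_command([
  {"tx": 0.02,"ty": 1.4,"tz": 2.9,"ax": 0,"ay": 0,"az": 0},
  {"tx": 0.02,"ty": 2.69,"tz": 5.81,"ax": 0,"ay": 0,"az": 0},
  {"tx": 0.02,"ty": 2.69,"tz": 5.81,"ax": 0,"ay": 0,"az": 0},
  {"tx": 0.02,"ty": 2.69,"tz": 5.81,"ax": 0,"ay": 0,"az": 0},
])

```text
time: 10.98
tool_pos: [461.1, -303.3, 148.2]
ee_rot: [-0.19, 0.859, 0.464, -0.102]
wrist_force: [0.8, 0.1, -0.4]
opening: 0.141
```

```bash
echo ".02 2.69 5.81 0 0 0" >> log.txt; python3 - <<'E'
from h import *
planc(PH+[0,0,46],MH)
im=snapshot('side');save('s8c',im,(330,220,430,340),6)
im=snapshot('top');save('t8c',im,(350,200,430,280),6)
S=cam('side')
p,M=cmd()
for P in ([*PIN[:2],45],p+M@TIP,p+M@(TIP+90*PA)): print(((proj(S,P)[0]-[330,220]+.5)*6-.5).round(0))
E
```

```text
t 10.97 cmd [ 460.5 -303.7  147.6] meas [ 461.1 -303.3  148.2] angdiff [-0.1 -0.  -0. ] F [ 0.8  0.1 -0.4] open 0.141 j [-0.6   0.57  1.44 -0.01  1.56 -1.59]
delta cm [-0.  0. -0.] deg [-0.  0.  0.] rows 0.0
[330. 491.]
[332. 475.]
[364. 233.]
```

View pics/s8c.png

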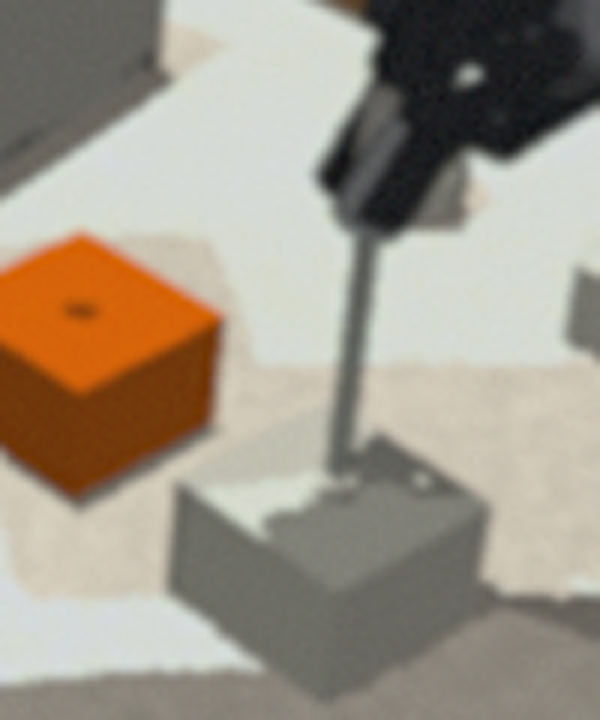

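View pics/t8c.png

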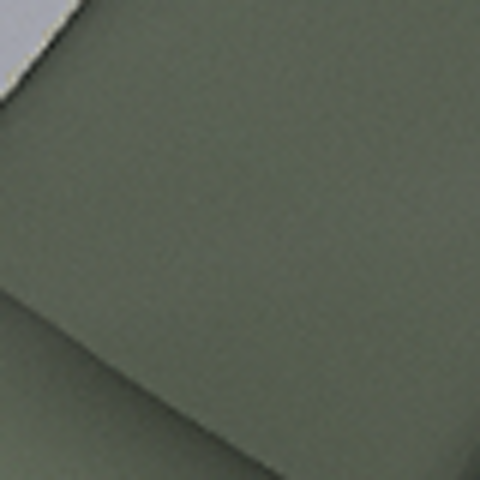

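```bash
python3 - <<'E'
from h import *
im=snapshot('side');save('s9a',im,(365,255,405,315),12)
s0=cv2.imread('pics/side0.png')[...,::-1];save('s9b',s0,(365,255,405,315),12)
a=cv2.imread('pics/s9a.png');b=cv2.imread('pics/s9b.png');cv2.imwrite('pics/s9.png',np.hstack([a,b])[:600*2])
print(im[285:302,380:395].sum(2)//3)
E
python3 - <<'E'
import cv2;a=cv2.imread('pics/s9.png');print(a.shape);cv2.imwrite('pics/s9d.png',cv2.resize(a,(800,600)))
E
```

```text
[[192 193 195 196 190 169 129 101  98 117 156 190 201 202 200]
 [195 197 198 195 186 161 120  97  98 118 158 189 199 200 200]
 [198 198 195 192 183 157 117  96  98 123 161 189 198 201 202]
 [195 191 190 188 182 154 118  98 102 131 168 191 201 201 201]
 [187 188 186 186 179 151 113  97 105 134 169 191 197 200 200]
 [186 186 186 186 177 148 110  92 102 133 170 189 195 195 196]
 [188 187 186 184 171 142 106  94 104 138 171 184 181 178 185]
 [185 185 186 183 165 134 105  97 111 146 175 172 153 141 157]
 [186 187 187 182 161 128 101  98 114 147 163 148 119 105 117]
 [185 187 187 180 156 119  97  95 110 134 140 120 100  93  97]
 [186 186 188 181 156 120  99  93  98 107 108 101  94  93  92]
 [188 185 187 180 156 116  96  93  89  90  96  94  96  95  95]
 [188 187 188 181 154 115  97  95  92  90  95  94  97  96  95]
 [194 195 197 189 166 129 107 105 104 102  97  94  95  96  98]
 [206 207 203 198 178 155 137 132 132 120 105  96  97 100 102]
 [210 208 195 189 178 166 154 148 145 131 107  99 105 111 111]
 [210 203 184 165 151 143 137 132 120 116 108 108 113 119 122]]
(720, 960, 3)
```

View pics/s9d.png

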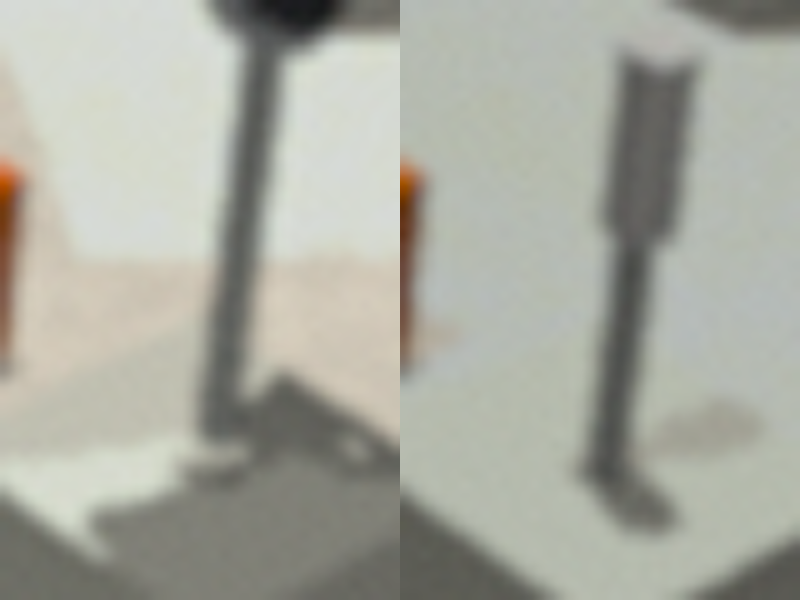

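```bash
python3 - <<'E'
from h import *
s0=cv2.imread('pics/side0.png')[...,::-1];im=snapshot('side')
def cen(im,r,lo,hi):
    v=im[r].astype(float).sum(1)/3;v=v[lo:hi];k=int(np.argmin(v[3:-3]))+3;m=v[k]
    def cross(rng):
        prev=None
        for i in rng:
            if v[i]>(m+bg)/2:
                j=i-(1 if rng.step>0 else -1);t=((m+bg)/2-v[j])/(v[i]-v[j]);return j+t*(i-j)
    bg=np.median(np.r_[v[:3],v[-3:]])
    a,b=cross(range(k,-1,-1)),cross(range(k,len(v),1))
    return (None if a is None or b is None else (lo+a,lo+b,lo+(a+b)/2))
print('orig')
for r in range(282,301,3): print(r,np.round(cen(s0,r,380,396),2))
print('now')
for r in range(262,292,3): print(r,np.round(cen(im,r,380,397),2))
S=cam('side')
P=np.array([*PIN[:2],50])
for v in ([10,0,0],[0,10,0],[0,0,10]): print((proj(S,P+v)-proj(S,P)).round(2))
for z in(45,95): print(proj(S,[*PIN[:2],z]))
p,M=cmd();print(proj(S,p+M@TIP),proj(S,p+M@(TIP+PA*80)))
E
```

```text
orig
282 [385.62 389.58 387.6 ]
285 [385.37 389.31 387.34]
288 [384.85 388.75 386.8 ]
291 [384.41 388.56 386.48]
294 [384.11 387.89 386.  ]
297 [383.78 387.49 385.63]
300 [383.32 387.56 385.44]
now
262 [388.61 392.66 390.64]
265 [388.38 392.38 390.38]
268 [387.91 391.94 389.92]
271 [387.51 391.58 389.55]
274 [387.25 391.11 389.18]
277 [386.64 390.74 388.69]
280 [386.43 390.61 388.52]
283 [386.15 389.98 388.06]
286 [385.36 389.69 387.53]
289 [385.21 389.28 387.24]
[[ 3.47 -2.12]]
[[-4.07 -2.51]]
[[ 0.57 -4.27]]
[[384.58253913 301.37005493]]
[[387.46244146 279.6069901 ]]
[[384.89067347 298.82160398]] [[389.61701516 263.09427025]]
```

Emit:
arm_command([
  {"tx": 0,"ty": -0.09,"tz": 0.04,"ax": 0,"ay": 0,"az": 0},
  {"tx": 0,"ty": 0.16,"tz": 0.6,"ax": 0,"ay": 0,"az": 0},
  {"tx": 0,"ty": 0.42,"tz": 1.13,"ax": 0,"ay": 0,"az": 0},
  {"tx": 0,"ty": 0.42,"tz": 1.13,"ax": 0,"ay": 0,"az": 0},
])

```text
time: 11.68
tool_pos: [459.7, -303.0, 134.8]
ee_rot: [-0.191, 0.859, 0.463, -0.102]
wrist_force: [0.6, -0.3, -1.8]
opening: 0.147
```

```bash
echo "0 .42 1.13 0 0 0" >> log.txt; python3 f.py
```

```text
t 11.68 cmd [ 459.7 -303.1  135.6] meas [ 459.7 -303.   134.8] angdiff [ 0.  0. -0.] F [ 0.6 -0.3 -1.8] open 0.147 j [-0.6   0.58  1.46 -0.01  1.54 -1.59]
delta cm [0. 0. 0.] deg [0. 0. 0.] rows 0.0
axial F 1.7908700174115855 unitF [ 0.56377397 -0.40033608 -1.79148983] torque [-0.18653306 -0.40398086 -0.03150459] axial lag -0.761051531831771
```

Emit:
arm_command([
  {"tx": 0,"ty": 0.42,"tz": 0.91,"ax": 0,"ay": 0,"az": 0},
  {"tx": 0,"ty": 0.85,"tz": 1.81,"ax": 0,"ay": 0,"az": 0},
  {"tx": 0,"ty": 1.27,"tz": 2.72,"ax": 0,"ay": 0,"az": 0},
  {"tx": 0,"ty": 1.35,"tz": 2.9,"ax": 0,"ay": 0,"az": 0},
  {"tx": 0,"ty": 1.35,"tz": 2.9,"ax": 0,"ay": 0,"az": 0},
])

```text
time: 12.3
tool_pos: [459.8, -303.1, 103.3]
ee_rot: [-0.191, 0.859, 0.463, -0.102]
wrist_force: [1.7, 0.0, -1.0]
opening: 0.144
```

```bash
echo "0 1.35 2.9 0 0 0" >> log.txt; python3 f.py
```

```text
t 12.3 cmd [ 459.6 -303.1  103.6] meas [ 459.8 -303.1  103.3] angdiff [-0.  0. -0.] F [ 1.7  0.  -1. ] open 0.144 j [-0.6   0.61  1.49 -0.01  1.47 -1.59]
delta cm [0. 0. 0.] deg [0. 0. 0.] rows 0.0
axial F 1.8061017972385291 unitF [ 1.6610429  -0.28276733 -1.04176842] torque [-0.1860742  -0.57950011 -0.04743065] axial lag -0.40547887708016533
```

Last 2.5 mm to the bottom, then release.

Emit:
arm_command([
  {"tx": 0,"ty": 0.05,"tz": 0.11,"ax": 0,"ay": 0,"az": 0},
  {"tx": 0,"ty": 0.1,"tz": 0.22,"ax": 0,"ay": 0,"az": 0},
  {"tx": 0,"ty": 0.1,"tz": 0.22,"ax": 0,"ay": 0,"az": 0},
])

```text
time: 12.68
tool_pos: [459.8, -303.1, 101.7]
ee_rot: [-0.191, 0.859, 0.463, -0.102]
wrist_force: [2.3, 0.4, 2.6]
opening: 0.143
```

```bash
echo "0 .1 .22 0 0 0" >> log.txt; python3 f.py
```

```text
t 12.68 cmd [ 459.6 -303.1  101.2] meas [ 459.8 -303.1  101.7] angdiff [-0.  0. -0.] F [2.3 0.4 2.6] open 0.143 j [-0.6   0.61  1.5  -0.01  1.47 -1.59]
delta cm [0. 0. 0.] deg [0. 0. 0.] rows 0.0
axial F -0.763774351511071 unitF [2.34855462 0.01801834 2.57687197] torque [ 0.00941319 -0.301446   -0.11592441] axial lag 0.31003793365837856
```

Emit:
arm_command([
  {"tx": 0,"ty": 0,"tz": 0,"ax": 0,"ay": 0,"az": 0},
  {"tx": 0,"ty": 0,"tz": 0,"ax": 0,"ay": 0,"az": 0},
  {"tx": 0,"ty": 0,"tz": 0,"ax": 0,"ay": 0,"az": 0},
  {"tx": 0,"ty": 0,"tz": 0,"ax": 0,"ay": 0,"az": 0},
  {"tx": 0,"ty": 0,"tz": 0,"ax": 0,"ay": 0,"az": 0},
  {"tx": 0,"ty": 0,"tz": -4,"ax": 0,"ay": 0,"az": 0},
  {"tx": 0,"ty": 0,"tz": -9,"ax": 0,"ay": 0,"az": 0},
  {"tx": 0,"ty": 0,"tz": -9,"ax": 0,"ay": 0,"az": 0},
], fingers=0)

```text
time: 13.68
tool_pos: [493.7, -325.6, 185.9]
ee_rot: [-0.187, 0.86, 0.464, -0.1]
wrist_force: [-0.2, -0.7, 0.5]
opening: 0.999
```

```bash
echo "0 0 -9 0 0 0" >> log.txt; python3 f.py; python3 - <<'E'
from h import *
save('w10',snapshot('wrist'));save('s10',snapshot('side'),(180,120,440,340),3)
E
```

```text
t 13.68 cmd [ 491.4 -324.1  182.8] meas [ 493.7 -325.6  185.9] angdiff [-0.5 -0.   0. ] F [-0.2 -0.7  0.5] open 0.999 j [-0.6   0.6   1.28 -0.01  1.68 -1.59]
delta cm [0. 0. 0.] deg [0. 0. 0.] rows 0.0
axial F -0.5970501158268329 unitF [-0.27984046 -0.61970648  0.53291721] torque [-0.15694275 -0.17033723 -0.01426427] axial lag 1.4082702817540753
```

View pics/s10.png

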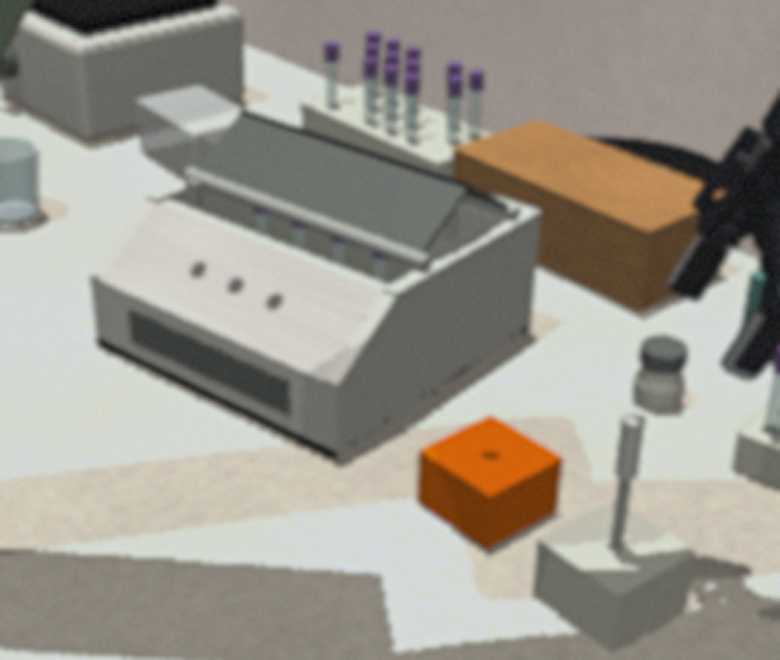

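View pics/w10.png

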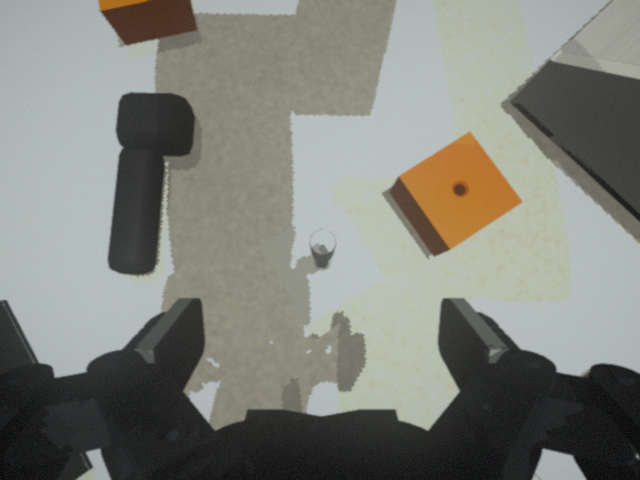

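```bash
python3 - <<'E'
from h import *
Rt=tool(9.85,30)
planc(u2w(np.array([-110,0,200])),Rt)
print(u2w(np.array([-110,0,200])))
E
```

```text
t 13.78 cmd [ 491.4 -324.1  182.8] meas [ 491.3 -324.   182.5] angdiff [-0.  0. -0.] F [0.5 0.3 0.2] open 0.997 j [-0.6   0.6   1.29 -0.01  1.68 -1.59]
delta cm [ 30.06 -22.84   8.79] deg [-52.3   1.9 -44.8] rows 6.89
[452.62151138  61.18236987 200.        ]
```

Emit:
arm_command([
  {"tx": 1,"ty": -1.5,"tz": -3,"ax": 0,"ay": 0,"az": 0},
  {"tx": 30,"ty": -22.8,"tz": 8.8,"ax": -52.3,"ay": 1.9,"az": -44.8},
  {"tx": 30,"ty": -22.8,"tz": 8.8,"ax": -52.3,"ay": 1.9,"az": -44.8},
  {"tx": 30,"ty": -22.8,"tz": 8.8,"ax": -52.3,"ay": 1.9,"az": -44.8},
  {"tx": 30,"ty": -22.8,"tz": 8.8,"ax": -52.3,"ay": 1.9,"az": -44.8},
  {"tx": 30,"ty": -22.8,"tz": 8.8,"ax": -52.3,"ay": 1.9,"az": -44.8},
  {"tx": 30,"ty": -22.8,"tz": 8.8,"ax": -52.3,"ay": 1.9,"az": -44.8},
  {"tx": 30,"ty": -22.8,"tz": 8.8,"ax": -52.3,"ay": 1.9,"az": -44.8},
], fingers=1)

```text
time: 14.78
tool_pos: [447.6, 64.5, 197.0]
ee_rot: [0.165, 0.618, 0.743, 0.198]
wrist_force: [1.0, 0.7, 0.1]
opening: -0.002
```

Emit:
arm_command([
  {"tx": 0,"ty": 0,"tz": 0,"ax": 0,"ay": 0,"az": 0},
  {"tx": 0,"ty": 0,"tz": 0,"ax": 0,"ay": 0,"az": 0},
])

```text
time: 15.02
tool_pos: [452.8, 60.0, 199.5]
ee_rot: [0.166, 0.623, 0.739, 0.198]
wrist_force: [0.5, -0.2, 0.3]
opening: 0.003
```

```bash
echo "30 -22.8 8.8 -52.3 1.9 -44.8" >> log.txt; python3 - <<'E'
from h import *
Rt=tool(9.85,30)
planc(u2w(np.array([-62,0,109])),Rt)
save('s11',snapshot('side'),(180,100,380,280),4)
E
```

```text
t 15.03 cmd [452.5  60.6 199.7] meas [452.8  60.  199.5] angdiff [ 0.1 -0.   0.1] F [ 0.5 -0.2  0.3] open 0.003 j [ 0.07 -0.05  2.22  0.11  0.45 -1.76]
delta cm [ 0.06 -0.37 10.27] deg [ 0. -0.  0.] rows 1.71
```

View pics/s11.png

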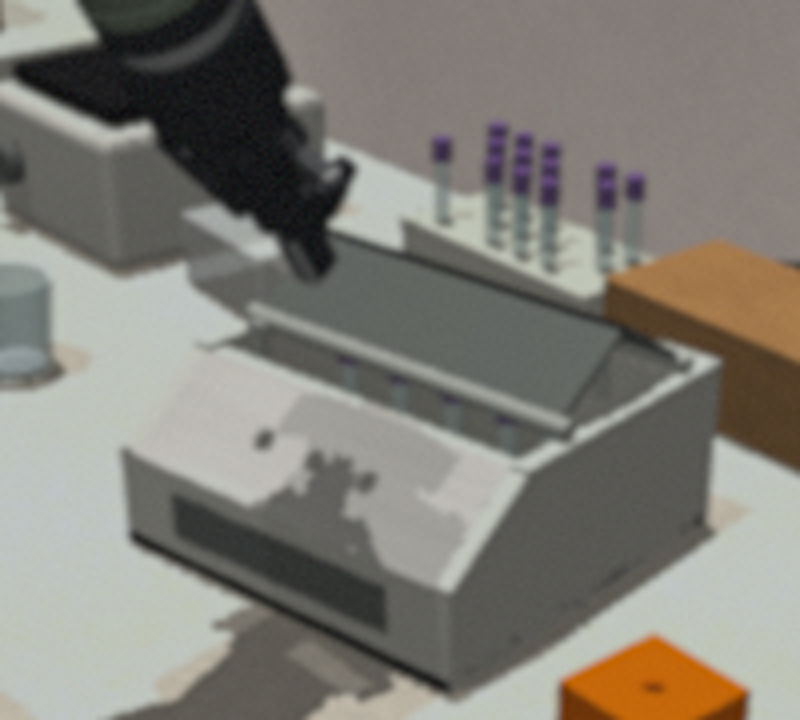

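Emit:
arm_command([
  {"tx": 0,"ty": -0.4,"tz": 5,"ax": 0,"ay": 0,"az": 0},
  {"tx": 0,"ty": -0.4,"tz": 9,"ax": 0,"ay": 0,"az": 0},
  {"tx": 0,"ty": -0.4,"tz": 10.3,"ax": 0,"ay": 0,"az": 0},
  {"tx": 0,"ty": -0.4,"tz": 10.3,"ax": 0,"ay": 0,"az": 0},
])

```text
time: 15.58
tool_pos: [501.4, 67.7, 107.8]
ee_rot: [0.167, 0.623, 0.738, 0.198]
wrist_force: [0.7, 0.3, -0.9]
opening: -0.003
```

```bash
echo "0 -.4 10.3 0 0 0" >> log.txt; python3 - <<'E'
from h import *
Rt=tool(9.85,30)
planc(u2w(np.array([-12,0,109])),Rt);planc(u2w(np.array([48,0,109])),Rt)
save('s12',snapshot('side'),(180,100,380,280),4)
E
```

```text
t 15.57 cmd [499.9  68.8 108.5] meas [501.4  67.7 107.8] angdiff [ 0.1 -0.1  0.1] F [ 0.7  0.3 -0.9] open -0.003 j [ 0.08  0.18  2.28  0.26  0.17 -1.9 ]
delta cm [0.06 4.36 2.47] deg [ 0. -0.  0.] rows 0.84
t 15.57 cmd [499.9  68.8 108.5] meas [501.4  67.7 107.8] angdiff [ 0.1 -0.1  0.1] F [ 0.7  0.3 -0.9] open -0.003 j [ 0.08  0.18  2.28  0.26  0.17 -1.9 ]
delta cm [0.06 9.56 5.47] deg [ 0. -0.  0.] rows 1.84
```

View pics/s12.png

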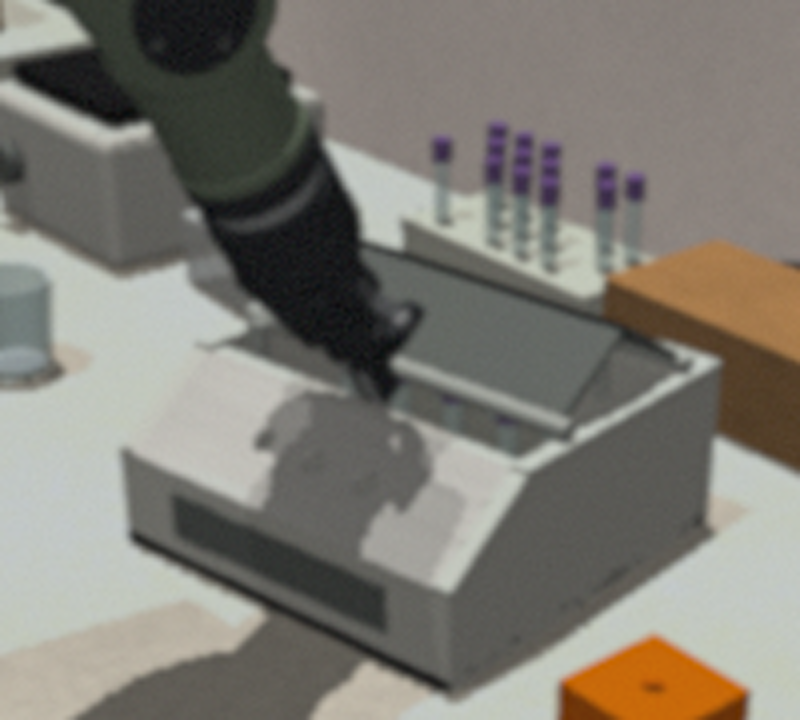

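Emit:
arm_command([
  {"tx": 0,"ty": 1,"tz": 0.58,"ax": 0,"ay": 0,"az": 0},
  {"tx": 0,"ty": 2,"tz": 1.15,"ax": 0,"ay": 0,"az": 0},
  {"tx": 0,"ty": 3,"tz": 1.7,"ax": 0,"ay": 0,"az": 0},
  {"tx": 0,"ty": 4.36,"tz": 2.47,"ax": 0,"ay": 0,"az": 0},
  {"tx": 0,"ty": 4.36,"tz": 2.47,"ax": 0,"ay": 0,"az": 0},
])

```text
time: 16.25
tool_pos: [551.4, 77.7, 109.7]
ee_rot: [0.168, 0.621, 0.739, 0.199]
wrist_force: [0.1, 0.6, 0.1]
opening: 0.001
```

```bash
echo "0 4.36 2.47 0 0 0" >> log.txt; python3 - <<'E'
from h import *
Rt=tool(9.85,30)
planc(u2w(np.array([48,0,109])),Rt)
print(Ru().T@observe()['wrist_force'])
save('s13',snapshot('side'),(180,100,380,280),4)
E
```

```text
t 16.25 cmd [549.3  77.4 109. ] meas [551.4  77.7 109.7] angdiff [-0.2 -0.  -0. ] F [0.1 0.6 0.1] open 0.001 j [ 0.1   0.24  2.18  0.19  0.2  -1.82]
delta cm [0.06 5.2  3.  ] deg [ 0. -0.  0.] rows 1.0
[0.16762659 0.57056274 0.05112638]
```

View pics/s13.png

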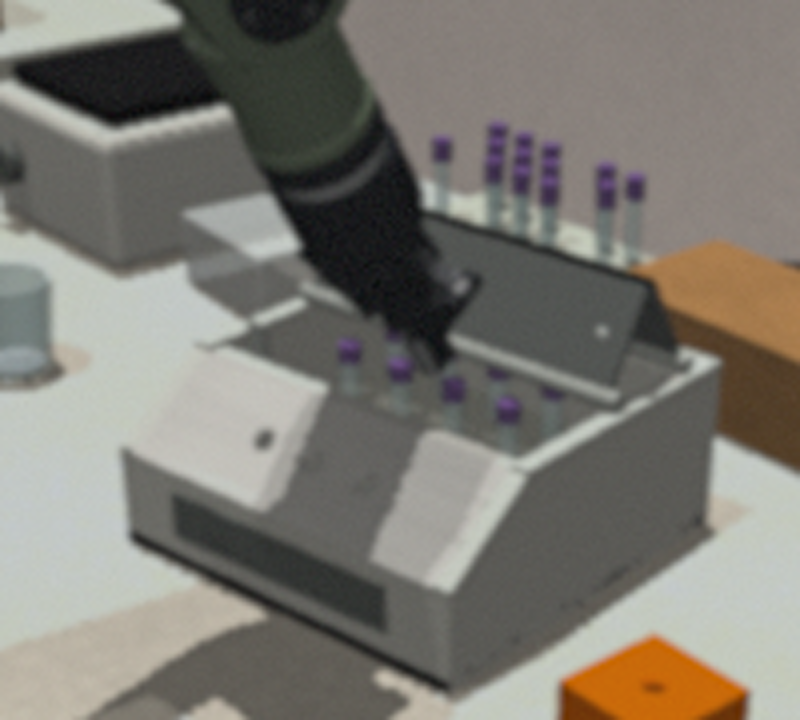

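Emit:
arm_command([
  {"tx": 0,"ty": 1.2,"tz": 0.69,"ax": 0,"ay": 0,"az": 0},
  {"tx": 0,"ty": 2.4,"tz": 1.38,"ax": 0,"ay": 0,"az": 0},
  {"tx": 0,"ty": 3.6,"tz": 2.08,"ax": 0,"ay": 0,"az": 0},
  {"tx": 0,"ty": 4.76,"tz": 2.75,"ax": 0,"ay": 0,"az": 0},
  {"tx": 0,"ty": 4.76,"tz": 2.75,"ax": 0,"ay": 0,"az": 0},
])

```text
time: 16.92
tool_pos: [605.0, 87.0, 109.2]
ee_rot: [0.167, 0.622, 0.739, 0.199]
wrist_force: [-0.5, 1.3, 0.0]
opening: 0.001
```

```bash
echo "0 4.76 2.75 0 0 0" >> log.txt; python3 - <<'E'
from h import *
Rt=tool(9.85,30)
planc(u2w(np.array([52,0,109])),Rt)
print(Ru().T@observe()['wrist_force'])
save('s14',snapshot('side'),(180,100,380,280),4)
E
```

```text
t 16.93 cmd [603.4  86.8 109. ] meas [605.   87.  109.2] angdiff [-0.1 -0.  -0. ] F [-0.5  1.3  0. ] open 0.001 j [ 0.11  0.31  2.07  0.14  0.24 -1.76]
delta cm [0.06 0.79 0.45] deg [ 0. -0.  0.] rows 0.15
[-0.26692959  1.36014458  0.02950246]
```

View pics/s14.png

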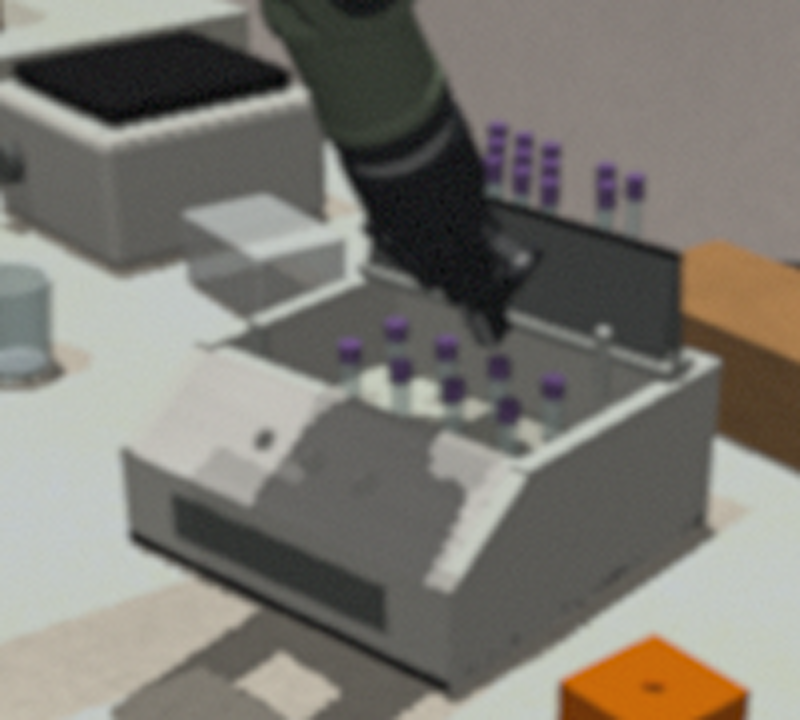

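Emit:
arm_command([
  {"tx": 0,"ty": 0.4,"tz": 0.23,"ax": 0,"ay": 0,"az": 0},
  {"tx": 0,"ty": 0.8,"tz": 0.45,"ax": 0,"ay": 0,"az": 0},
  {"tx": 0,"ty": 0.8,"tz": 0.45,"ax": 0,"ay": 0,"az": 0},
])

```text
time: 17.35
tool_pos: [612.6, 88.4, 109.0]
ee_rot: [0.167, 0.622, 0.739, 0.198]
wrist_force: [0.3, -0.7, 0.2]
opening: 0.001
```

```bash
echo "0 .8 .45 0 0 0" >> log.txt; python3 - <<'E'
from h import *
planc(*cmd());print(Ru().T@observe()['wrist_force'])
E
```

```text
t 17.35 cmd [612.5  88.4 109.1] meas [612.6  88.4 109. ] angdiff [-0.  0. -0.] F [ 0.3 -0.7  0.2] open 0.001 j [ 0.11  0.32  2.05  0.13  0.25 -1.75]
delta cm [0. 0. 0.] deg [0. 0. 0.] rows 0.0
[ 0.18658632 -0.73232604  0.16039894]
```

Emit:
arm_command([
  {"tx": 0,"ty": 0.3,"tz": 0.17,"ax": 0,"ay": 0,"az": 0},
  {"tx": 0,"ty": 0.5,"tz": 0.29,"ax": 0,"ay": 0,"az": 0},
  {"tx": 0,"ty": 0.5,"tz": 0.29,"ax": 0,"ay": 0,"az": 0},
])

```text
time: 17.73
tool_pos: [614.3, 89.0, 106.6]
ee_rot: [0.164, 0.622, 0.74, 0.195]
wrist_force: [-9.8, -2.3, -0.0]
opening: 0.004
```

```bash
echo "0 .5 .29 0 0 0" >> log.txt; python3 - <<'E'
from h import *
planc(*cmd());print(Ru().T@observe()['wrist_force'])
save('s15',snapshot('side'),(280,130,380,220),8)
E
```

```text
t 17.73 cmd [618.2  89.4 109.1] meas [614.3  89.  106.6] angdiff [0.5 0.1 0. ] F [-9.8 -2.3 -0. ] open 0.004 j [ 0.11  0.33  2.04  0.13  0.26 -1.75]
delta cm [0. 0. 0.] deg [0. 0. 0.] rows 0.0
[-1.00021297e+01 -6.00356576e-01 -5.83079280e-03]
```

View pics/s15.png

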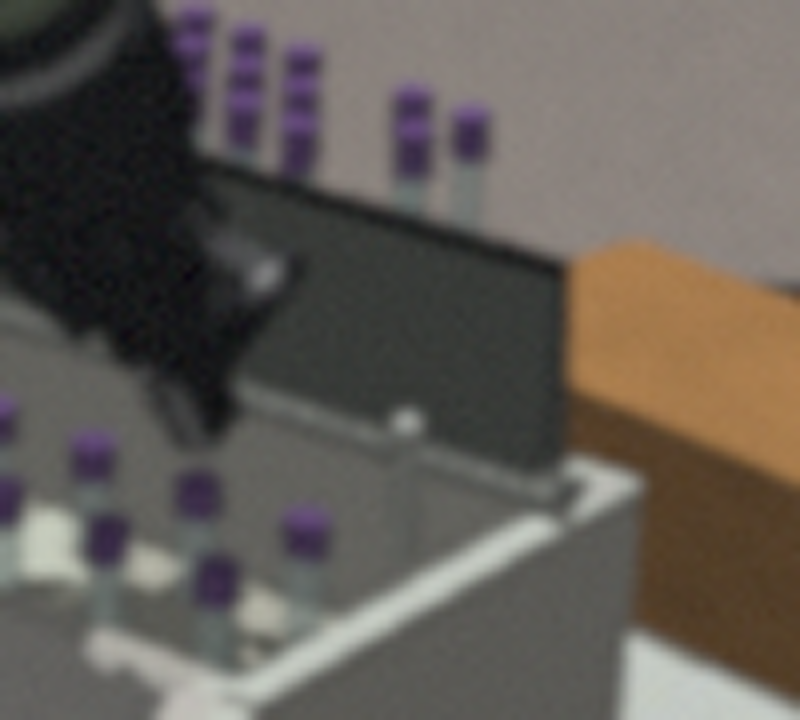

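```bash
python3 - <<'E'
from h import *
S=cam('side')
for x in (60,67): print(((proj(S,u2w(np.array([x,-125,118])))[0]-[280,130]+.5)*8-.5).round(0))
E
```

```text
[545. 503.]
[558. 496.]
```

Emit:
arm_command([
  {"tx": 0,"ty": 0.2,"tz": 0.1,"ax": 0,"ay": 0,"az": 0},
  {"tx": 0,"ty": 0.2,"tz": 0.1,"ax": 0,"ay": 0,"az": 0},
])

```text
time: 18.02
tool_pos: [615.0, 89.3, 105.7]
ee_rot: [0.162, 0.623, 0.741, 0.194]
wrist_force: [-10.4, -2.7, 1.4]
opening: 0.0
```

Emit:
arm_command([
  {"tx": 0,"ty": -1,"tz": -0.6,"ax": 0,"ay": 0,"az": 0},
  {"tx": 0,"ty": -3.5,"tz": -2,"ax": 0,"ay": 0,"az": 0},
  {"tx": 0,"ty": -3.5,"tz": -7,"ax": 0,"ay": 0,"az": 0},
  {"tx": 0,"ty": -3.5,"tz": -13,"ax": 0,"ay": 0,"az": 0},
  {"tx": 0,"ty": -3.5,"tz": -16,"ax": 0,"ay": 0,"az": 0},
  {"tx": 0,"ty": -3.5,"tz": -16,"ax": 0,"ay": 0,"az": 0},
])

```text
time: 18.77
tool_pos: [512.4, 70.8, 233.7]
ee_rot: [0.169, 0.621, 0.738, 0.201]
wrist_force: [-0.2, -0.0, -0.0]
opening: -0.0
```

```bash
printf "0 .2 .1 0 0 0\n0 -3.5 -16 0 0 0\n" >> log.txt; python3 - <<'E'
from h import *
planc(*cmd())
im=snapshot('side');save('s16',im,(220,100,440,340),3);save('s16c',im,(280,130,380,220),8)
t=snapshot('top');save('t16',t,(145,100,445,300),2.6)
E
```

```text
t 18.77 cmd [511.6  70.8 230.2] meas [512.4  70.8 233.7] angdiff [-0.4 -0.  -0. ] F [-0.2 -0.  -0. ] open -0.0 j [ 0.09  0.01  2.07  0.08  0.54 -1.71]
delta cm [0. 0. 0.] deg [0. 0. 0.] rows 0.0
```

View pics/s16.png

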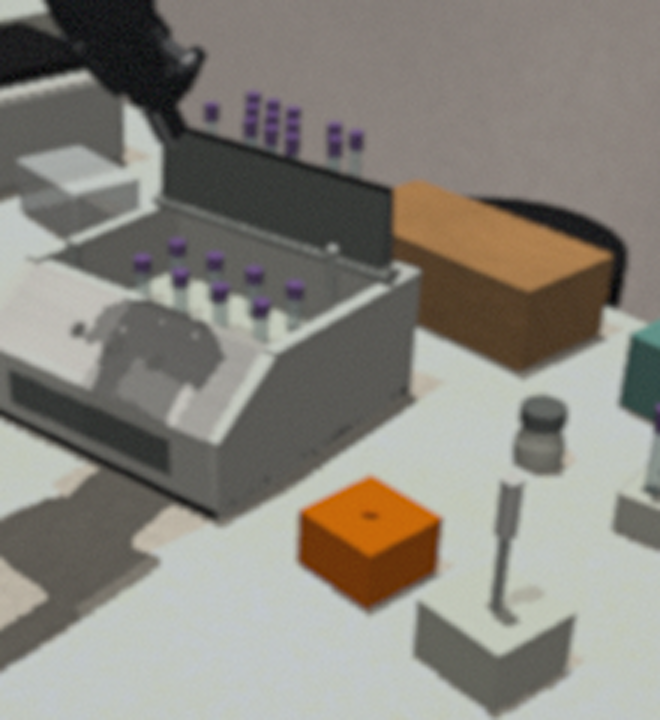

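View pics/s16c.png

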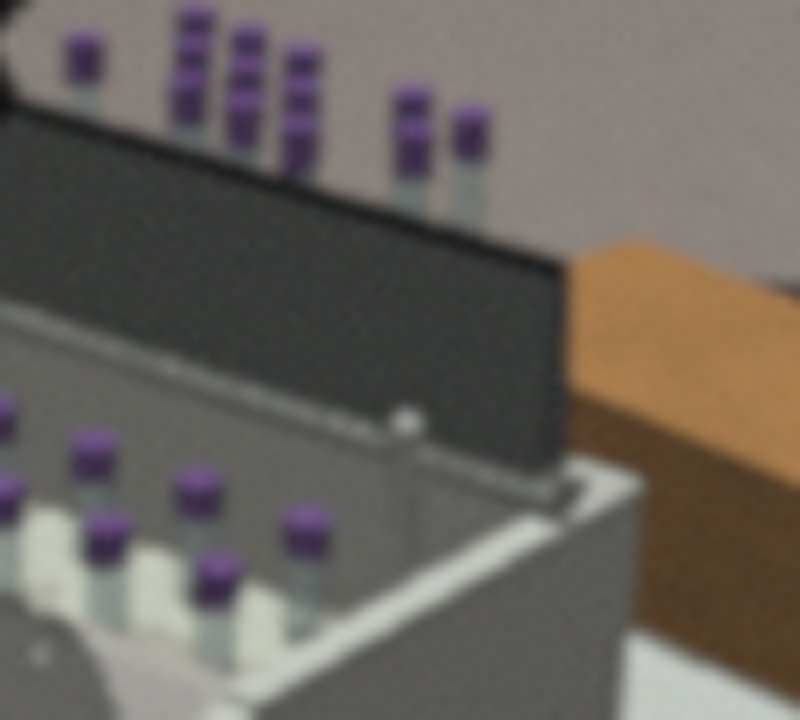

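View pics/t16.png

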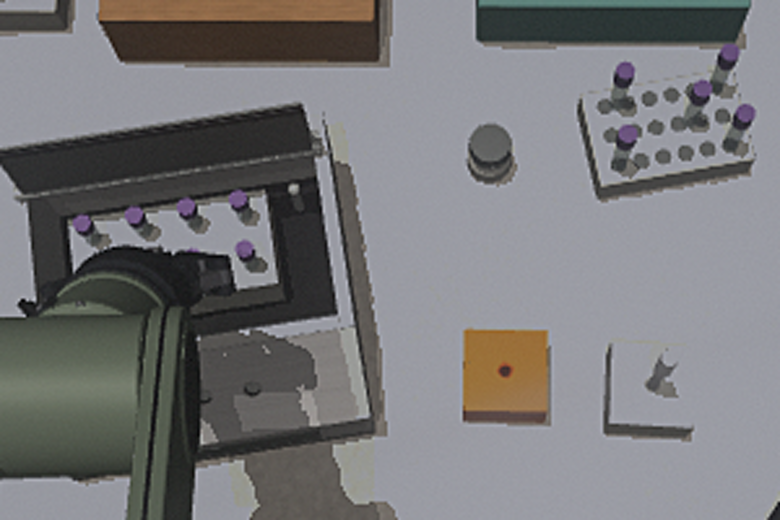

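Emit:
arm_command([
  {"tx": 0,"ty": 0,"tz": -4,"ax": 0,"ay": 0,"az": 0},
  {"tx": 0,"ty": 0,"tz": -4,"ax": 0,"ay": 0,"az": 0},
  {"tx": 0,"ty": 0,"tz": -4,"ax": 0,"ay": 0,"az": 0},
  {"tx": 0,"ty": 0,"tz": -4,"ax": 0,"ay": 0,"az": 0},
])

```text
time: 19.38
tool_pos: [491.7, 67.4, 262.9]
ee_rot: [0.166, 0.622, 0.74, 0.197]
wrist_force: [1.0, 0.5, 0.7]
opening: -0.004
```

```bash
python3 - <<'E'
from h import *
im=snapshot('side').astype(int);s0=cv2.imread('pics/side0.png')[...,::-1].astype(int)
d=np.abs(im-s0)[240:335,355:415].sum(2);print('pin area diff mean/max',d.mean(),d.max())
save('s17',snapshot('side'))
s=observe();print(s['time'],s['tool_pos'],s['wrist_force'])
print(close_job())
E
```

```text
pin area diff mean/max 27.571754385964912 77
19.475 [491.85604758  67.44091158 263.45983453] [-0.11684462  0.36218794 -0.18371709]
the job is handed in; nothing more can be done
None
```

View pics/s17.png

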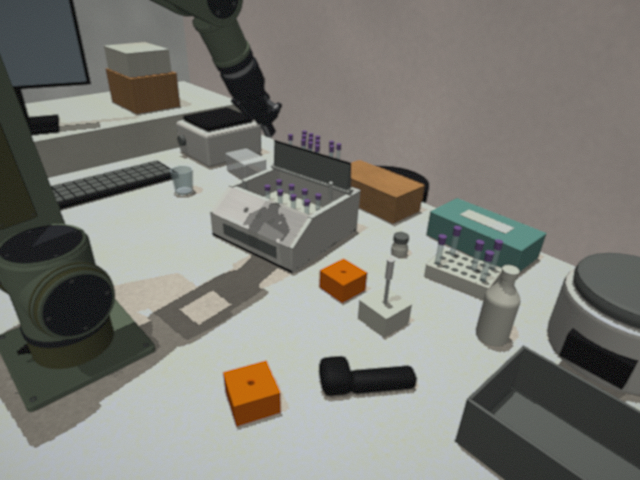

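The job is done and handed in at 19.5 s; no verdict was reported.

- **Finding the latch:** I took the pin from the white holder and tried the middle hole first. It was solid, reaching 37 N with no travel. The left-hand hole gave at about 5 N, and pushing the pin to about 24 mm sprang the cover up, which the side picture showed.
- **Pin:** I put it back in its holder until I felt the bottom (the vertical force rose as it landed). Before lowering it I shifted it about 1 mm, because the picture showed the tip slightly off. In the side picture taken after I let go, its top sits within about 1 pixel of where it started.
- **Cover:** I pushed the rail until it stopped at about 10 N. By my estimate the rail was then at unit x of about 68 mm, against the 67 mm given for folded home. After I backed off, the panels stayed upright and together.
- **Last checks:** The wrist force reads near zero and the gripper is clear of everything. The rack, jar and bottle look unmoved in the final picture. My automatic before-and-after picture comparison around the pin proved nothing either way, because the lighting and shadows had changed. I judged the pin by eye instead.

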